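Hold a fresh casting flush on the tilted gauge stage

ROBOT

A 6-joint arm with a two-finger parallel gripper is mounted at the origin on a cart in front of the work surface, level with it; the furniture and walls round the work are solid. World frame = base frame: x ahead of the robot, y to its left, z up, the work surface at z = 0. Lengths are in m, angles in degrees, forces in N, time in s.
With the tool pointing down it reaches from about 0.4 to 0.825 m from the base axis. Payload 7 kg.
Tool frame: the origin (TCP) lies midway between the tips of the shut fingers; the grasp point (between the pads) lies 19 mm behind it; z points along the fingers, y is the line along which they close (so a half turn about z gives the same grasp; the last joint's range is limited). The gripper opens to 88 mm and grips with 3 to 60 N. Pads are 19 mm wide; open, the fingers measure 130 mm over their backs; the gripper's body (78 mm by 193 mm) begins 47 mm behind the grasp point.
Start: joints at [-54.024, 20.546, 0.682, 0, -70.136, -16.507], TCP at [0.225, -0.636, 0.188] pointing down, gripper open.
Joint ranges: [-176.03, 176.03], [-82.01, 121.73], [-58.28, 71.71], [-173.87, 95.51], [-174.79, -0.11], [-173.66, 173.66]. Speed limits (degrees/s): [136.94, 136.94, 172.46, 180, 180, 180].

INTERFACE

Orientations are given as [roll, pitch, yaw] about the fixed x, y, z axes, in that order (R = Rz(yaw) Ry(pitch) Rx(roll)).
In Python, from plant import telemetry, viewer, workorder gives the robot as it stands. The module is installed in compiled form; this text tells all that it offers.
- The arm moves only by the tool carry_out, never from a script. Its argument "rows" is a list of rows, each a list of 6 numbers: the shift along the tool's x, y, z in m, then the turn, a rotation vector about the tool's x, y, z in rad. In form: [[tx, ty, tz, ax, ay, az], ...]. A call has 1 to 8 rows; each row is the pose to reach, as a shift and turn from the pose commanded when the call began, along the tool's axes at that moment; what a row does not reach only later rows make up. A row lasts 1/8 s, in which the tool goes at most 62.5 mm and 10.7 degrees, less where a joint would pass 70% of its speed; a pose out of reach is approached as far as the arm can. A call with a gripper value outside its range is refused whole. "grip" is the gripper's target within -1 to 1 (fully open at 1, half-way at 0, shut at -1), set as the call begins (left out, the last holds). The fingers move at their own pace and stop on an object; the grip force is fixed at half the most. Time passes only in rows, so rows that repeat a pose let the fingers close. It gives the time, the measured TCP pose, the force, the opening and the grip force at its end, in the units of the state.
- telemetry.get_obs(): the state, without advancing time (a new reading comes with each control period).
- viewer.snapshot(name): name is "scene" or "side" or "wrist"; returns the picture (400x640x3 uint8, red, green, blue); there is no depth.
- viewer.camera_info(name): a dict with "intrinsics" (3x3 intrinsics, pixels), "extrinsics" (4x4, takes a point from camera to world coordinates); the wrist camera has in their place "tool_from_camera" (4x4, takes a point from camera to tool coordinates, whose origin is the TCP and whose axes are the flange's). Camera axes: x right, y down, z forward; pixel columns grow to the right and rows downward; lengths in m; the calibration is good to about 2 mm. A picture is of the moment at which its call begins: read the wrist's pose just before it. camera_info takes no time and is no camera call.
- workorder.close_job(): hands the job in; it is judged then, once.
The state is a dict: "clock": time; "joint_pos": joint angles; "qvel": joint speeds; "tau": joint torques, N m; "tool_pos": TCP position; "orientation": TCP orientation; "force": force on the tool from outside, world axes, zero at the start; "moment": the same for the moment, N m; "opening": finger opening in m; "gripper_force": force on a finger pad.
Only numpy, scipy, OpenCV 4.12 (cv2) and the standard library are available. Lean on these libraries where they do the work, as an engineer would, in place of code of your own. Each camera call takes 0.05 s, during which the arm holds its last target. There are 200 camera calls.

TASK

Lift the aluminium casting out of the open mould by its upright rib, tilt it to match the sloping face of the gauge stage, and press its flat base flush onto the middle of that face, long side running up the slope, so that the spring-loaded face sinks roughly half its travel without ever being pressed right down. Finish still gripping the casting and holding it flush and pressed there; do not shift the tilt of the stage, and leave the other things on the bench where they are.

Things in the scene. Friction and masses are not known exactly. Their poses are not given: they have to be found in the camera images.
- mould: Fixed open mould half: dark steel block 112 (its x) x 92 (its y) x 24 mm high, origin at the centre of its underside, z up. In its top is a rectangular cavity 64 (x) x 48 (y) mm, 12 mm deep, in which the casting sits base down with about 2 mm play all round. Two 6 mm high dowels stand at opposite corners. Mould and stage may stand on either side.
- foot: The casting, loose, plain aluminium, about 0.12 kg (varies): a flat base plate 60 (its x) x 44 (its y) x 8 mm with, in its middle, an upright gripping rib 36 long (x) x 14 thick (y), rising to 46 mm above the underside (rib 8 to 46 mm; in the mould it shows 34 mm above the mould's top). Four 2 mm high bosses near the corners. Origin at the centre of the underside, z along the rib, out of the base. Same when turned half round.
- foot_rib (a point): Point to grip the casting: in the middle of its rib, 34 mm above the underside and 12 mm below the rib's top. Axes as the casting's: fingers close along y over the 14 mm thickness.
- foot_base (a point): Centre of the casting's flat underside, axes as the casting's (z out of the base towards the rib's top).
- stage: Fixed gauge stage with all its parts: grey base 120 x 106 x 10 mm with two cheeks; between them, on a hinge 58 mm above the bench, a tilted cradle that carries the spring-loaded face. Origin at the centre of its underside, z up; at its yaw 0 the slope looks to -x (towards the robot).
- stage_face (a point): Centre of the upper surface of the spring-loaded steel face plate (84 mm up the slope, its x, by 60 mm across, its y, 8 mm thick). z is the outward normal of the face; x runs up the slope, y is level. About 88 mm above the bench. It lies 30 mm from the hinge axis, along the normal, when not pressed.
- stage_tilt (a joint): Slope of the face from level, rad, varying 0.2 to 0.45 from start to start: the face leans towards the stage's -x. Clamped stiffly: it stays as set under a gentle push and must not be changed.
- stage_pad (a joint): How far the spring-loaded face is pressed in along its normal, m: 0 free, 0.010 fully in. Starts to sink at about 3 N, then 1.2 N more for every mm (about 9 N at half travel).
- stage_rim (a point): Middle of the lower edge of the tilted cradle under the face plate; it must stay where it is.
- tweezers: Bystander, loose: slim steel tweezers, 14x120x9 mm, lying on the bench; origin under its centre. Leave it alone (may move 20 mm at most).
- mini_cutter: Bystander, loose: small yellow-handled cutter, 59x120x11 mm, lying on the bench; origin under its centre. Leave it alone (may move 20 mm at most).
- pliers: Bystander, loose: teal-handled pliers, 55x121x11 mm, lying on the bench; origin under its centre. Leave it alone (may move 20 mm at most).
- line_plug: Bystander, loose: white cylindrical cable plug with black tail, 19x88x20 mm, lying on the bench; origin under its centre. Leave it alone (may move 20 mm at most).
- battery: Bystander, loose: small round battery cell lying down, 15x50x15 mm, lying on the bench; origin under its centre. Leave it alone (may move 20 mm at most).
There are look-alikes about, which are no part of the job. There is more than one size of the stage; the one meant has the size given above.

How it is judged:
By the outcome, as a careful person would: the job done as asked, in the order asked, and still so for the second after the job is handed in, while the arm keeps its last pose, push and grip.
It also fails if it takes over 35 s, if anything falls off the work surface, if the arm or the gripper's body presses on something with over 40 N, if the wrist force passes 120 N, or if a joint passes its speed limit or range.

## Working session

There is one attempt and no reset: what is moved stays moved. The work goes in short steps, Python scripts to look and compute and a tool call to move; the robot and the scene stay as the last step left them, time stands still between calls to the robot, and variables do not carry over. Pictures are saved under pics/ and viewed, at most 10 in all, crops included, and the job is handed in when it is done.

Besides the shell and the picture viewer there is one more tool, called after "Call:" as a command line: name --pt "numbers of a row" for each row, then --argument value for the rest. carry_out: Moves the arm, as the interface text tells. Its arguments: {"type":"object","properties":{"rows":{"type":"array"},"grip":{"type":"number"}},"required":["rows"]}

```bash
mkdir -p pics; cat > h.py <<'E'
import numpy as np, cv2
from scipy.spatial.transform import Rotation as Rot
from plant import telemetry, viewer, workorder
def pose():
    o=telemetry.get_obs(); T=np.eye(4); T[:3,:3]=Rot.from_euler('xyz',o['orientation'],degrees=True).as_matrix(); T[:3,3]=o['tool_pos']; return T
def cam(n):
    i=viewer.camera_info(n); K=np.array(i['intrinsics'])
    E=np.array(i['extrinsics']) if 'extrinsics' in i else pose()@np.array(i['tool_from_camera'])
    return K,E
def snap(n,f):
    c=cam(n); im=viewer.snapshot(n); cv2.imwrite('pics/'+f+'.png',im[:,:,::-1]); np.savez('pics/'+f,K=c[0],E=c[1]); return im,c
def load(f):
    d=np.load('pics/'+f+'.npz'); return d['K'],d['E']
def onz(c,uv,z):
    K,E=c; d=E[:3,:3]@np.linalg.inv(K)@[uv[0],uv[1],1]; o=E[:3,3]; return o+d*(z-o[2])/d[2]
def ray(c,uv):
    K,E=c; d=E[:3,:3]@np.linalg.inv(K)@[uv[0],uv[1],1]; return E[:3,3],d/np.linalg.norm(d)
def proj(c,p):
    K,E=c; q=E[:3,:3].T@(np.array(p)-E[:3,3]); q=K@q; return q[:2]/q[2]
def tri(*cu):
    A=np.zeros((3,3));b=np.zeros(3)
    for c,uv in cu:
        o,d=ray(c,uv);M=np.eye(3)-np.outer(d,d);A+=M;b+=M@o
    p=np.linalg.solve(A,b); return p,[np.linalg.norm(proj(c,p)-uv) for c,uv in cu]
E
python3 - <<'E'
from h import *
a,_=snap('scene','s0');b,_=snap('side','d0');w,c=snap('wrist','w0')
print(telemetry.get_obs()); print(viewer.camera_info('wrist'))
for n in('scene','side'):print(np.round(cam(n)[1],3),cam(n)[0])
E
```

```text
{'clock': 0.15, 'joint_pos': array([-5.40248190e+01,  2.05819728e+01,  6.44520046e-01, -1.38734390e-02,
       -7.01356585e+01, -1.65098622e+01]), 'qvel': array([ 0.0979444 , -0.15638838,  0.16952547, -0.01221075,  0.08977854,
       -0.01823516]), 'tau': array([-8.61369226e-04, -5.83275890e+01,  2.93291831e+01,  7.00116858e+00,
        8.78859835e-03, -1.22706601e-04]), 'tool_pos': array([ 0.22478657, -0.63601711,  0.1875308 ]), 'orientation': array([ 1.79926196e+02, -8.27270138e-03, -1.60539398e+02]), 'force': array([-0.87591289,  0.75263902, -0.20764663]), 'moment': array([ 0.02377848, -0.02722246,  0.03612692]), 'gripper_force': 0.0, 'opening': 0.0874886526235358}
{'intrinsics': array([[327.09215775,   0.        , 323.01135575],
       [  0.        , 327.09215775, 198.88818737],
       [  0.        ,   0.        ,   1.        ]]), 'tool_from_camera': array([[-3.84621518e-04, -9.60606265e-01, -2.77912675e-01,
         7.43317456e-02],
       [ 9.99999875e-01, -2.81037792e-04, -4.12556953e-04,
         2.86997235e-04],
       [ 3.18200830e-04, -2.77912799e-01,  9.60606254e-01,
        -1.95585534e-01],
       [ 0.00000000e+00,  0.00000000e+00,  0.00000000e+00,
         1.00000000e+00]])}
[[-0.871 -0.313  0.379  0.146]
 [-0.492  0.56  -0.667  0.775]
 [-0.004 -0.767 -0.642  0.747]
 [ 0.     0.     0.     1.   ]] [[372.01410239   0.         323.47281633]
 [  0.         372.01410239 202.49248539]
 [  0.           0.           1.        ]]
[[ 0.992 -0.052  0.113  0.379]
 [-0.124 -0.53   0.839 -1.233]
 [ 0.016 -0.846 -0.532  0.933]
 [ 0.     0.     0.     1.   ]] [[449.13605045   0.         321.29061075]
 [  0.         449.13605045 200.80873839]
 [  0.           0.           1.        ]]
```

View pics/s0.png

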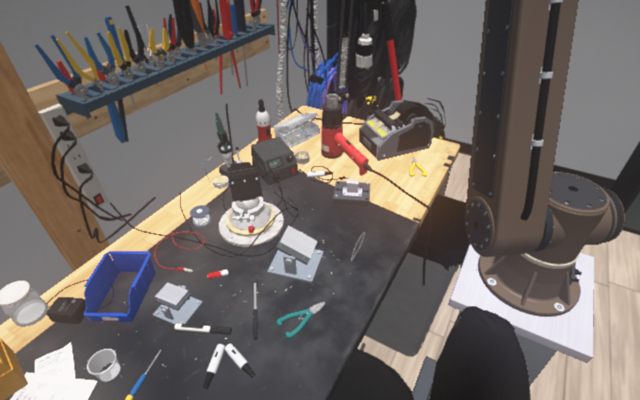

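View pics/d0.png

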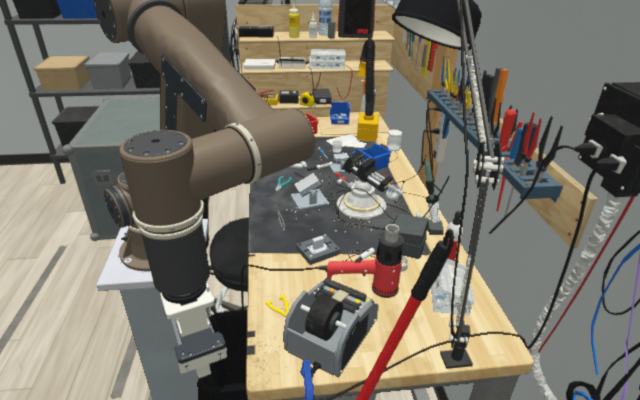

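The scene view shows the mould with the casting near (352,190). There are two stages: a larger one at (297,252) and a smaller one at (175,300). In the side view the mould is at (320,246) and the stages are at about (309,190) and (335,150). I'll measure both stages and enlarge a crop.

```bash
python3 - <<'E'
from h import *
c=load('s0')
for n,uv,z in [('mould',(352,190),.024),('stA',(297,252),.05),('stB',(175,300),.05)]: print(n,np.round(onz(c,uv,z),3))
im=cv2.imread('pics/s0.png')
A=cv2.resize(im[160:290,250:390],None,fx=4,fy=4,interpolation=cv2.INTER_CUBIC)
B=cv2.resize(im[270:335,145:210],(240,240),interpolation=cv2.INTER_CUBIC)
o=np.zeros((520,800,3),np.uint8);o[:520,:560]=A;o[:240,560:]=B
d=cv2.imread('pics/d0.png');o[250:490,560:]=cv2.resize(d[165:265,285:385],(240,240),interpolation=cv2.INTER_CUBIC)
cv2.imwrite('pics/c1.png',o)
E
```

```text
mould [ 0.525 -0.073  0.024]
stA [0.52  0.253 0.05 ]
stB [0.68  0.507 0.05 ]
```

View pics/c1.png

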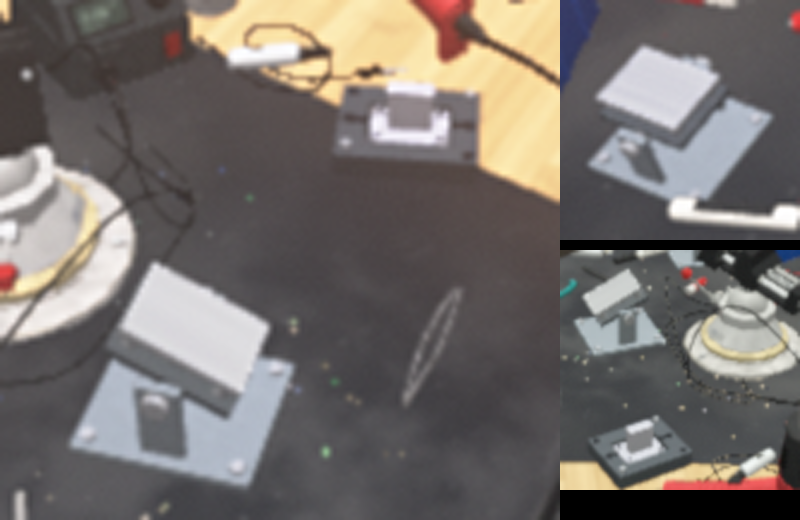

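```bash
python3 - <<'E'
from h import *
c=load('s0')
def q(uvs,z):
    p=[onz(c,u,z) for u in uvs]; print(np.round(p,3).tolist(), [round(np.linalg.norm(p[i+1]-p[i])*1000) for i in range(len(p)-1)])
f=lambda x,y:(250+(x+.5)/4-.5,160+(y+.5)/4-.5)
g=lambda x,y:(145+(x-560)*65/240,270+y*65/240)
q([f(68,445),f(246,488),f(295,362)],.01)   # stage A base
q([g(588,163),g(690,203),g(772,116)],.01)   # stage B base
q([f(118,325),f(232,393),f(270,325),f(155,262)],.088)
q([g(598,95),g(685,135),g(725,80),g(640,45)],.08)
q([f(333,155),f(477,163),f(479,95),f(340,88)],.02)
E
```

```text
[[0.574, 0.314, 0.01], [0.459, 0.288, 0.01], [0.484, 0.182, 0.01]] [119, 109]
[[0.726, 0.544, 0.01], [0.651, 0.533, 0.01], [0.652, 0.463, 0.01]] [76, 70]
[[0.558, 0.272, 0.088], [0.468, 0.285, 0.088], [0.477, 0.226, 0.088], [0.57, 0.213, 0.088]] [91, 59, 94]
[[0.702, 0.531, 0.08], [0.638, 0.526, 0.08], [0.646, 0.487, 0.08], [0.709, 0.493, 0.08]] [65, 40, 64]
[[0.56, -0.012, 0.02], [0.459, -0.057, 0.02], [0.493, -0.137, 0.02], [0.596, -0.09, 0.02]] [111, 87, 113]
```

Stage A (scene 297,252) has a base of 119x109 mm, which fits the 120x106 mm given. Stage B (175,300) is only 76x70 mm, so it's the look-alike. The crop confirms A. Next I'll lift and move above the mould.

```bash
cat >> h.py <<'E'
def rel(p,rpy=None,T0=None):
    "tool-frame shift and rotvec to a world target pose"
    T0=pose() if T0 is None else T0
    t=T0[:3,:3].T@(np.array(p)-T0[:3,3])
    r=np.zeros(3) if rpy is None else (Rot.from_matrix(T0[:3,:3]).inv()*(rpy if isinstance(rpy,Rot) else Rot.from_euler('xyz',rpy,degrees=True))).as_rotvec()
    return np.round(t,4),np.round(r,4)
E
python3 - <<'E'
from h import *
a,b=load('s0'),load('d0')
print('gun',tri((a,(330,97)),(b,(391,230))))
print('mould rib',tri((a,(352.5,182.5)),(b,(317,240))))
print(rel([.527,-.074,.33],[180,0,-156]))
E
```

```text
gun (array([ 0.7073291 , -0.26579501,  0.2155941 ]), [np.float64(1.1161137287244964), np.float64(1.35240553494928)])
mould rib (array([ 0.52501176, -0.07668866,  0.05063757]), [np.float64(0.3237494573247588), np.float64(0.31072194014942556)])
(array([-0.4722,  0.4294, -0.142 ]), array([ 0.0013, -0.0001, -0.0792]))
```

Call:
carry_out --pt "0 0 -0.05 0 0 0" --pt "-0.02 0.02 -0.1 0 0 0" --pt "-0.05 0.045 -0.142 0 0 0" --pt "-0.09 0.08 -0.142 0 0 -0.02" --pt "-0.13 0.118 -0.142 0 0 -0.03" --pt "-0.17 0.155 -0.142 0 0 -0.04" --pt "-0.21 0.19 -0.142 0 0 -0.05" --pt "-0.25 0.227 -0.142 0 0 -0.06" --grip 1

```text
clock: 1.15
tool_pos: [0.3854, -0.3374, 0.3301]
orientation: [180.0, 0.0, -157.1]
force: [0.6, -0.6, 0.1]
opening: 0.0877
gripper_force: 0.0
```

```bash
python3 - <<'E'
from h import *
o=telemetry.get_obs();print(o['clock'],o['tool_pos'],o['orientation'],o['joint_pos'])
print(rel([.527,-.074,.18],[180,0,-156]))
E
```

```text
1.15 [ 0.38542001 -0.33737335  0.33012141] [ 1.79989949e+02  2.71073460e-03 -1.57082106e+02] [-1.92148404e+01  1.38531698e+00 -5.27015666e+00 -9.33536762e-03
 -8.33492592e+01 -4.78661837e+01]
(array([-0.233 ,  0.1874,  0.1502]), array([ 0.0002,  0.    , -0.0189]))
```

Call:
carry_out --pt "-0.04 0.032 0 0 0 0" --pt "-0.08 0.065 0 0 0 0" --pt "-0.12 0.097 0.02 0 0 -0.01" --pt "-0.16 0.13 0.05 0 0 -0.015" --pt "-0.2 0.16 0.09 0 0 -0.019" --pt "-0.233 0.187 0.12 0 0 -0.019" --pt "-0.233 0.187 0.15 0 0 -0.019" --pt "-0.233 0.187 0.15 0 0 -0.019"

```text
clock: 2.15
tool_pos: [0.5251, -0.0758, 0.178]
orientation: [179.9, -0.3, -156.0]
force: [-0.4, -0.0, 0.9]
opening: 0.0875
gripper_force: 0.0
```

```bash
python3 - <<'E'
from h import *
im,c=snap('wrist','w1');o=telemetry.get_obs();print(o['tool_pos'],o['orientation'],o['joint_pos'])
E
```

```text
[ 0.52631262 -0.07626335  0.17996472] [ 1.79990514e+02 -1.20931645e-01 -1.55986098e+02] [ 1.29073609e+01  7.46276198e+00 -1.79634818e+01  1.54715902e-02
 -6.46942511e+01 -7.89000964e+01]
```

View pics/w1.png

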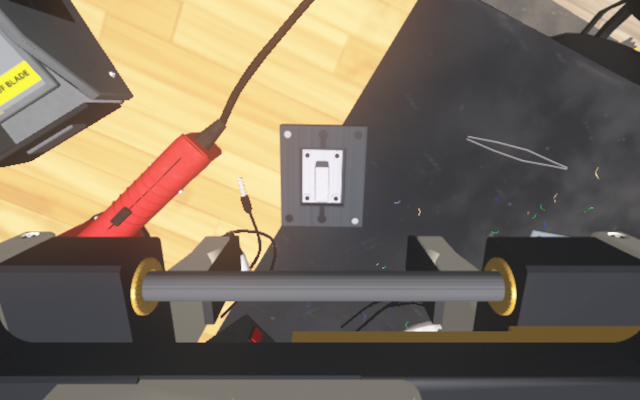

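The wrist view shows the mould at (323,176) with the casting's bright plate at about (302..342, 149..205) and the rib seen end-on at (321,183). The mould is almost square to the image. I'll measure it by mask.

```bash
python3 - <<'E'
from h import *
c=load('w1');g=cv2.imread('pics/w1.png',0)
def rect(m,x0,y0,x1,y1,z):
    mm=np.zeros_like(m);mm[y0:y1,x0:x1]=m[y0:y1,x0:x1]
    k=max(cv2.findContours(mm,cv2.RETR_EXTERNAL,cv2.CHAIN_APPROX_NONE)[0],key=cv2.contourArea)
    W=np.array([onz(c,p,z)[:2] for p in k[:,0].astype(float)])
    r=cv2.minAreaRect((W*1e4).astype(np.float32));b=cv2.boxPoints(r)/1e4
    e=b[1]-b[0],b[2]-b[1];l=max(e,key=np.linalg.norm)
    print(np.round(np.array(r[0])/1e4,4),np.round(np.array(r[1])/10,1),'long yaw',np.degrees(np.arctan2(l[1],l[0])),cv2.boundingRect(k))
m=(g>150).astype(np.uint8)*255
rect(m,290,140,352,212,.020)
# rib top
print(g[150:210:2,322]); print(g[190,296:350])
print(rel([.527,-.074,.18]))
print(rel([0.5252,-.0767,.18]))
E
```

```text
[ 0.5266 -0.0763] [60.  43.6] long yaw 23.030178 (302, 149, 41, 54)
[221 238 238 238 238 222 122 124 137 236 240 242 242 242 240 243 242 241
 242 242 242 241 243 245 242 236 170  72  84  85]
[121 121 119 114 102 109 196 237 239 240 242 241 239 238 239 240 241 241
 224 219 238 243 243 242 241 241 242 243 243 242 240 238 230 233 240 240
 238 238 240 241 238 236 236 236 226 169 109  96  94 107 113 112 114 113]
(array([-0.0015,  0.0018, -0.    ]), array([0., 0., 0.]))
(array([ 0.0012,  0.0001, -0.    ]), array([0., 0., 0.]))
```

The casting plate measures 60.0x43.6 mm, as given, with its centre at (0.5266, -0.0763) and yaw 23.0°. I'll part-close the fingers and descend.

Call:
carry_out --pt "0 0 0.02 0 0 0.0175" --pt "0 0 0.06 0 0 0.0175" --pt "0 0 0.1 0 0 0.0175" --pt "0 0 0.125 0 0 0.0175" --pt "0 0 0.14 0 0 0.0175" --pt "0 0 0.15 0 0 0.0175" --pt "0 0 0.151 0 0 0.0175" --pt "0 0 0.151 0 0 0.0175" --grip 0

```text
clock: 3.2
tool_pos: [0.5275, -0.076, 0.0301]
orientation: [-180.0, 0.1, -157.0]
force: [0.3, 0.2, 0.3]
opening: 0.0437
gripper_force: 0.0
```

```bash
python3 - <<'E'
from h import *
o=telemetry.get_obs();print(o['tool_pos'],o['orientation'],o['force'],o['opening'])
print(rel([.5266,-.0763,.029],[180,0,-157]))
E
```

```text
[ 0.52751793 -0.07605     0.03009642] [-1.79975086e+02  7.13034981e-02 -1.56996030e+02] [0.31159971 0.22778346 0.25727152] 0.04374954708324149
(array([0.0009, 0.0001, 0.0011]), array([-0.0004,  0.0012,  0.0001]))
```

Call:
carry_out --pt "0.001 0 0 0 0 0" --pt "0.001 0 0 0 0 0" --pt "0.001 0 0 0 0 0" --pt "0.001 0 0 0 0 0" --pt "0.001 0 0 0 0 0" --pt "0.001 0 0 0 0 0" --grip -1

```text
clock: 3.95
tool_pos: [0.5259, -0.0765, 0.0292]
orientation: [180.0, 0.0, -157.0]
force: [-0.5, 0.8, -0.2]
opening: 0.0005
gripper_force: 0.0
```

The fingers shut on nothing, so I'll look.

```bash
python3 - <<'E'
from h import *
w,_=snap('wrist','w2');a,_=snap('scene','s2');d,_=snap('side','d2')
f=lambda im,x0,y0,x1,y1,s:cv2.resize(im[y0:y1,x0:x1,::-1],s,interpolation=cv2.INTER_CUBIC)
o=np.zeros((600,800,3),np.uint8)
o[:300,:400]=f(a,302,140,402,215,(400,300));o[:300,400:]=f(d,260,200,380,290,(400,300));o[300:,:480]=f(w,0,0,640,400,(480,300))
cv2.imwrite('pics/c2.png',o)
ob=telemetry.get_obs();print(ob['opening'],ob['tool_pos'])
E
```

```text
0.0008044456909900341 [ 0.52589636 -0.07649629  0.02922664]
```

View pics/c2.png

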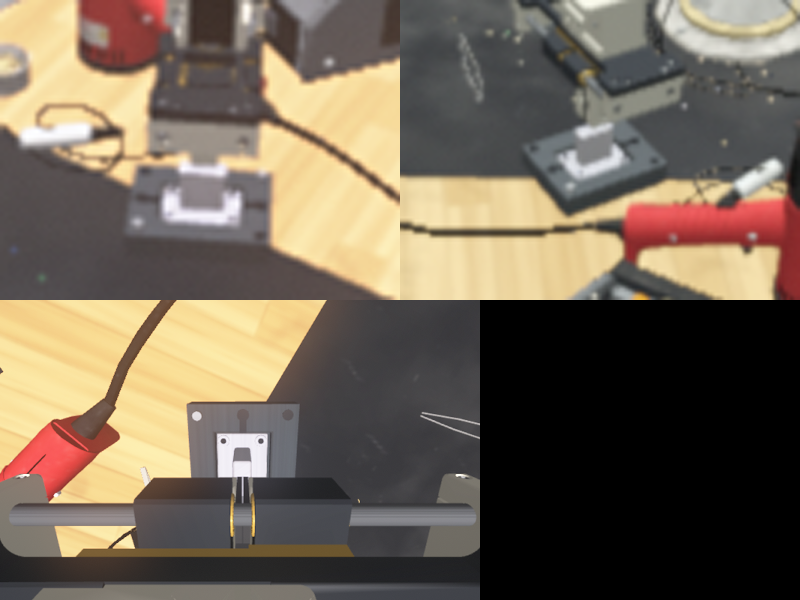

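```bash
python3 - <<'E'
from h import *
T=pose();pts=[T[:3,3]-T[:3,2]*k for k in (0,.019,.036,.066)]
o=np.zeros((600,800,3),np.uint8)
def put(n,x0,y0,w,h,s,X,Y):
    im=cv2.imread(f'pics/{n}.png');c=load(n)
    k=cv2.resize(im[y0:y0+h,x0:x0+w],None,fx=s,fy=s,interpolation=cv2.INTER_CUBIC)
    for i,p in enumerate(pts):
        u=proj(c,p);cv2.circle(k,tuple(int(v) for v in (u-[x0,y0]+.5)*s),2,[(0,0,255),(0,255,0),(255,0,255),(255,255,0)][i],-1);print(n,i,u.round(1))
    o[Y:Y+k.shape[0],X:X+k.shape[1]]=k
put('s2',322,140,65,50,6,0,0);put('d2',285,195,65,50,6,400,0);put('w2',170,130,310,140,2.5,0,305) if 0 else put('w2',240,150,180,130,2,0,310)
put('w1',160,200,200,130,2,390,310)
cv2.imwrite('pics/c3.png',o)
E
```

```text
s2 0 [352.2 188. ]
s2 1 [352.5 183.2]
s2 2 [352.7 178.8]
s2 3 [353.2 170.8]
d2 0 [317.5 245.1]
d2 1 [317.5 240.4]
d2 2 [317.6 236.2]
d2 3 [317.7 228.6]
w2 0 [322.8 225.6]
w2 1 [322.7 237.2]
w2 2 [322.7 249.7]
w2 3 [322.6 278.6]
w1 0 [321.8 177.3]
w1 1 [321.8 181.2]
w1 2 [321.7 185.1]
w1 3 [321.7 193. ]
```

View pics/c3.png

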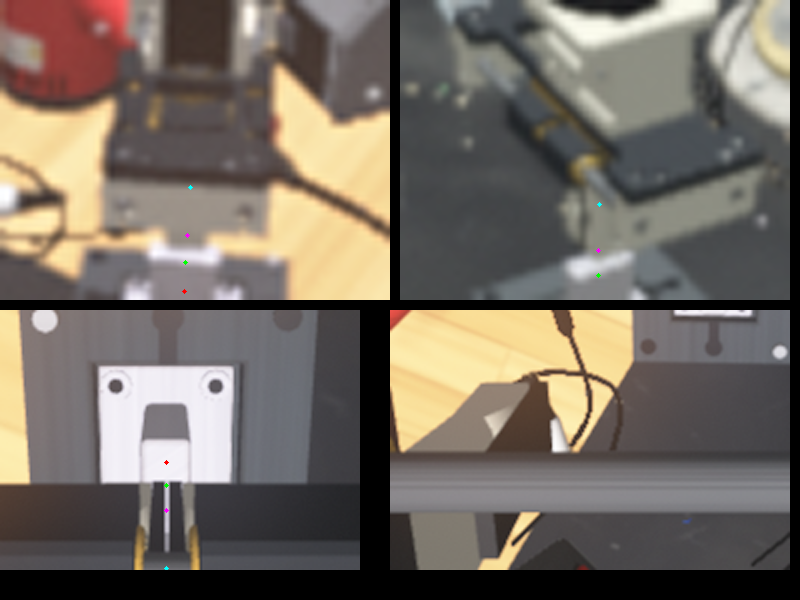

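The fingers closed above the rib. The red dot is the reported TCP, and it lies inside the rib. The closed tips appear in the wrist view near row 236, about 35–40 mm behind that TCP. With the fingers open (w1), the tips' spacing gives a depth of 0.165 m, so tool z is about -40 mm, which agrees. The plate sizes show the camera height is right, so the true tips lie about 38–40 mm short of the reported TCP. I'll open the fingers and go down step by step, watching the force.

Call:
carry_out --pt "0 0 0 0 0 0" --pt "0 0 0 0 0 0" --pt "0 0 0 0 0 0" --pt "0 0 0 0 0 0" --pt "0 0 0.004 0 0 0" --pt "0 0 0.009 0 0 0" --pt "0 0 0.014 0 0 0" --pt "0 0 0.018 0 0 0" --grip 0

```text
clock: 5.1
tool_pos: [0.5257, -0.0765, 0.0107]
orientation: [180.0, -0.0, -157.0]
force: [0.7, 0.2, -1.4]
opening: 0.0437
gripper_force: 0.0
```

Call:
carry_out --pt "0 0 0.004 0 0 0" --pt "0 0 0.008 0 0 0" --pt "0 0 0.011 0 0 0" --pt "0 0 0.014 0 0 0" --pt "0 0 0.014 0 0 0"

```text
clock: 5.72
tool_pos: [0.5258, -0.0765, -0.003]
orientation: [180.0, -0.0, -157.0]
force: [-0.3, -0.6, -0.4]
opening: 0.0439
gripper_force: 0.0
```

```bash
python3 - <<'E'
from h import *
w,_=snap('wrist','w3');a,_=snap('scene','s3');d,_=snap('side','d3')
f=lambda im,x0,y0,x1,y1,s:cv2.resize(im[y0:y1,x0:x1,::-1],s,interpolation=cv2.INTER_CUBIC)
o=np.zeros((600,800,3),np.uint8)
o[:300,:400]=f(a,322,155,388,205,(400,300));o[:300,400:]=f(d,285,205,351,255,(400,300));o[300:,:480]=f(w,160,100,480,300,(480,300))
cv2.imwrite('pics/c4.png',o)
ob=telemetry.get_obs();print(ob['opening'],ob['tool_pos'],ob['force'],ob['clock'])
E
```

```text
0.043838321104137476 [ 0.52601874 -0.07648348 -0.00262464] [-0.57644365  0.11615764 -0.23519802] 5.875
```

View pics/c4.png

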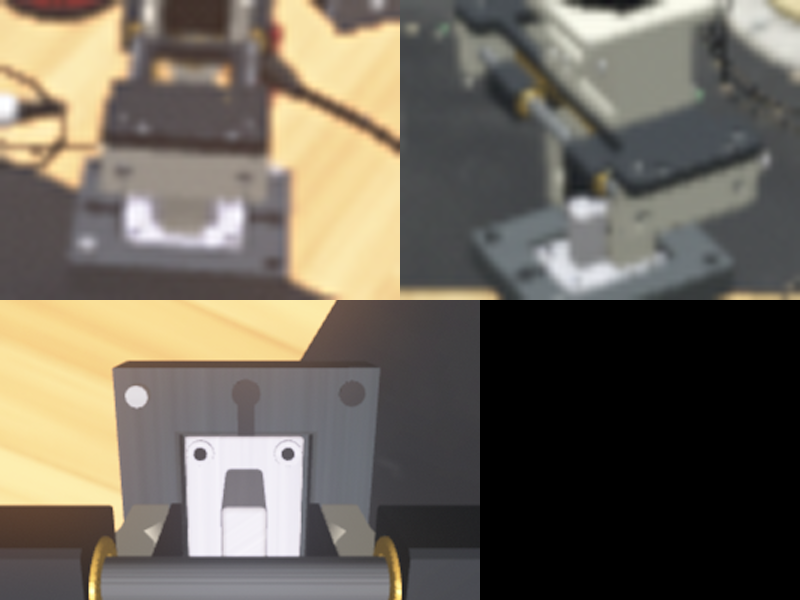

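The fingers now straddle the rib. In the side crop the finger tip is at (635,262), about 22 mm below the rib top, so the tip offset is about 39 mm. I'll go down 7 mm more and close.

Call:
carry_out --pt "0 0 0.003 0 0 0" --pt "0 0 0.005 0 0 0" --pt "0 0 0.007 0 0 0" --pt "0 0 0.007 0 0 0"

```text
clock: 6.38
tool_pos: [0.5257, -0.0765, -0.01]
orientation: [180.0, -0.0, -157.0]
force: [0.3, -0.1, 0.3]
opening: 0.0437
gripper_force: 0.0
```

Call:
carry_out --pt "0 0 0 0 0 0" --pt "0 0 0 0 0 0" --pt "0 0 0 0 0 0" --pt "0 0 0 0 0 0" --pt "0 0 0 0 0 0" --grip -1

```text
clock: 7.0
tool_pos: [0.526, -0.0765, -0.0097]
orientation: [-180.0, 0.0, -157.0]
force: [0.1, -0.5, 1.3]
opening: 0.0138
gripper_force: 30.0
```

Call:
carry_out --pt "0 0 -0.003 0 0 0" --pt "0 0 -0.01 0 0 0" --pt "0 0 -0.03 0 0 0" --pt "0 0 -0.06 0 0 0" --pt "0 0 -0.1 0 0 0" --pt "0 0 -0.14 0 0 0" --pt "0 0 -0.18 0 0 0" --pt "0 0 -0.22 0 0 0"

```text
clock: 8.0
tool_pos: [0.5255, -0.0765, 0.2121]
orientation: [180.0, 0.0, -157.0]
force: [0.5, -0.1, -1.7]
opening: 0.0141
gripper_force: 30.0
```

```bash
python3 - <<'E'
from h import *
a,b=load('s0'),load('d0')
print('kiln top',tri((a,(240,170)),(b,(380,165))),'dish',onz(a,(285,225),.02),onz(a,(220,235),.02),onz(b,(338,205),.02))
print('adapter L/R',onz(b,(338,200),.02))
o=telemetry.get_obs();print(o['tool_pos'],o['opening'],o['gripper_force'],o['joint_pos'])
print(rel([.57,.26,.24],[180,0,-167]))
E
```

```text
kiln top (array([0.76746307, 0.163458  , 0.17532917]), [np.float64(5.838390212891436), np.float64(4.336268636328258)]) dish [0.62193295 0.15975354 0.02      ] [0.75614913 0.28071716 0.02      ] [0.63294065 0.170882   0.02      ]
adapter L/R [0.63844569 0.20600263 0.02      ]
[ 0.52547031 -0.07651796  0.21211744] 0.014142497710422893 29.99984085559845 [ 1.28798641e+01  6.02607330e+00 -1.52976770e+01 -1.12242563e-02
 -6.86504188e+01 -7.98866752e+01]
(array([-0.1724,  0.2924, -0.0278]), array([1.000e-04, 5.000e-04, 1.743e-01]))
```

Call:
carry_out --pt "-0.02 0.035 -0.028 0 0 0.02" --pt "-0.042 0.072 -0.028 0 0 0.045" --pt "-0.064 0.109 -0.028 0 0 0.07" --pt "-0.086 0.146 -0.028 0 0 0.095" --pt "-0.108 0.183 -0.028 0 0 0.12" --pt "-0.13 0.22 -0.028 0 0 0.145" --pt "-0.152 0.257 -0.028 0 0 0.165" --pt "-0.172 0.292 -0.028 0 0 0.174"

```text
clock: 9.0
tool_pos: [0.5699, 0.2609, 0.2386]
orientation: [180.0, -0.0, -167.0]
force: [0.4, 0.3, -2.0]
opening: 0.0141
gripper_force: 30.0
```

```bash
python3 - <<'E'
from h import *
import time
im,c=snap('wrist','w4a');im,c=snap('wrist','w4');o=telemetry.get_obs();print(o['tool_pos'],o['orientation'],o['opening'],o['qvel'].round(2),o['clock'])
E
```

```text
[0.57002557 0.26277685 0.2375859 ] [ 1.79991936e+02 -4.10779406e-02 -1.66843719e+02] 0.013796436336468296 [-2.15 -1.63 -2.24  0.27 -0.48  2.41] 9.1
```

View pics/w4.png

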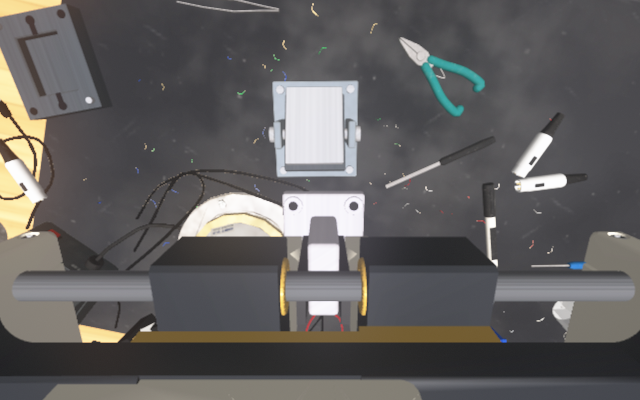

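The wrist view shows the casting firmly held: its base plate edge is at (284..364, 192..235). The stage base is at (273..358, 81..176). The face is at (286..345, 84..165), and its up-slope end side is visible at rows 165–172, so the slope rises away from the robot. I'll take two side-shifted views to triangulate the face corners.

Call:
carry_out --pt "0 0.03 0 0 0 0" --pt "0 0.06 0 0 0 0" --pt "0 0.09 0 0 0 0" --pt "0 0.09 0 0 0 0" --pt "0 0.09 0 0 0 0" --pt "0 0.09 0 0 0 0"

```text
clock: 9.85
tool_pos: [0.55, 0.3462, 0.2385]
orientation: [-180.0, 0.0, -167.0]
force: [-0.3, -1.0, -1.4]
opening: 0.0137
gripper_force: 30.0
```

```bash
python3 - <<'E'
from h import *
snap('wrist','w5');o=telemetry.get_obs();print(o['tool_pos'],o['qvel'].round(1))
E
```

```text
[0.55008567 0.34630327 0.23851415] [ 0.1  0.1  0.1 -0.  -0.  -0.1]
```

Call:
carry_out --pt "0 -0.04 0 0 0 0" --pt "0 -0.08 0 0 0 0" --pt "0 -0.12 0 0 0 0" --pt "0 -0.16 0 0 0 0" --pt "0 -0.18 0 0 0 0" --pt "0 -0.18 0 0 0 0" --pt "0 -0.18 0 0 0 0" --pt "0 -0.18 0 0 0 0"

```text
clock: 10.9
tool_pos: [0.5903, 0.1726, 0.2382]
orientation: [180.0, -0.0, -166.9]
force: [0.1, 0.3, -2.1]
opening: 0.0139
gripper_force: 30.0
```

```bash
cat > m.py <<'E'
from h import *
def corners(f,pred,half=60):
    g=cv2.GaussianBlur(cv2.imread(f'pics/{f}.png',0),(3,3),0);x,y=[int(v) for v in pred]
    m=np.zeros_like(g);x0,y0=max(x-half,0),max(y-half,0);m[y0:y+half,x0:x+half]=(g[y0:y+half,x0:x+half]>185)*255
    m=cv2.morphologyEx(m,cv2.MORPH_OPEN,np.ones((5,5)))
    ks=cv2.findContours(m,cv2.RETR_EXTERNAL,cv2.CHAIN_APPROX_NONE)[0]
    k=max(ks,key=cv2.contourArea);h=cv2.convexHull(k)
    e=1.
    while True:
        q=cv2.approxPolyDP(h,e,True)
        if len(q)<=4:break
        e+=.3
    q=q[:,0].astype(float);q=q[np.argsort(np.arctan2(*(q-q.mean(0)).T[::-1]))]
    # refine: fit each side with a line on contour points
    P=k[:,0].astype(float);L=[]
    for i in range(len(q)):
        a,b=q[i],q[(i+1)%len(q)];d=(b-a)/np.linalg.norm(b-a);t=(P-a)@d;n=np.abs((P-a)@[-d[1],d[0]])
        s=P[(n<2.5)&(t>6)&(t<np.linalg.norm(b-a)-6)].astype(np.float32)
        L.append(cv2.fitLine(s,cv2.DIST_HUBER,0,.01,.01).ravel())
    out=[]
    for i in range(len(q)):
        A,B=L[i-1],L[i];s=np.linalg.solve(np.array([[A[0],-B[0]],[A[1],-B[1]]]),np.array([B[2]-A[2],B[3]-A[3]]));out.append(A[2:]+A[:2]*s[0])
    return np.array(out),cv2.contourArea(k)
E
python3 - <<'E'
from m import *
snap('wrist','w6');o=telemetry.get_obs();print(o['tool_pos'],o['qvel'].round(1))
R={}
for f in('w4','w5','w6'):
    c=load(f);R[f]=corners(f,proj(c,[.52,.25,.088]));print(f,R[f][0].round(1).tolist(),R[f][1])
E
```

```text
[0.59032332 0.17263003 0.23815389] [-0.  -0.   0.   0.1 -0.   0.2]
w4 [[271.29998779296875, 82.0], [357.79998779296875, 82.0], [339.6000061035156, 161.6999969482422], [288.1000061035156, 163.3000030517578]] 5267.0
w5 [[207.5, 84.4000015258789], [290.3999938964844, 82.80000305175781], [257.5, 164.0], [204.8000030517578, 164.0]] 5372.0
w6 [[356.8999938964844, 85.30000305175781], [429.8999938964844, 83.69999694824219], [433.6000061035156, 164.0], [380.3999938964844, 164.0]] 4935.5
```

```bash
python3 - <<'E'
import cv2,numpy as np
im=cv2.imread('pics/w4.png')
print(im[125,268:362].tolist()[::3]);print(im[76:176:3,315].tolist());print(im[78:92,300].tolist());print(im[84,272:360:4].tolist())
E
```

```text
[[85, 81, 83], [85, 82, 83], [193, 185, 178], [208, 196, 188], [155, 151, 147], [102, 99, 97], [227, 223, 224], [232, 228, 228], [237, 232, 233], [234, 229, 230], [234, 229, 229], [236, 232, 232], [235, 231, 230], [238, 233, 234], [234, 229, 230], [237, 233, 233], [235, 230, 230], [234, 228, 229], [233, 228, 229], [231, 226, 227], [233, 228, 228], [233, 228, 229], [234, 229, 230], [235, 230, 230], [232, 227, 228], [131, 126, 124], [97, 94, 92], [179, 173, 167], [208, 196, 188], [175, 169, 163], [109, 107, 109], [98, 96, 97]]
[[100, 98, 100], [102, 100, 101], [207, 197, 188], [212, 201, 191], [237, 233, 233], [235, 232, 232], [236, 232, 232], [236, 232, 232], [236, 232, 232], [235, 232, 232], [236, 232, 233], [236, 232, 233], [236, 232, 232], [236, 232, 232], [237, 231, 232], [237, 232, 232], [236, 232, 232], [237, 232, 232], [237, 232, 232], [236, 232, 232], [236, 232, 232], [237, 232, 232], [237, 232, 232], [236, 231, 232], [236, 231, 232], [236, 231, 232], [237, 232, 232], [236, 231, 232], [237, 232, 232], [192, 188, 190], [136, 128, 126], [124, 118, 116], [214, 203, 194], [210, 199, 191]]
[[99, 96, 99], [99, 96, 98], [93, 90, 91], [171, 166, 161], [211, 201, 194], [214, 203, 194], [214, 203, 194], [213, 203, 193], [198, 189, 182], [223, 219, 218], [234, 230, 230], [234, 229, 229], [233, 229, 229], [234, 229, 229]]
[[152, 146, 141], [213, 202, 193], [213, 202, 192], [214, 203, 194], [214, 202, 193], [212, 200, 192], [213, 201, 193], [214, 203, 194], [213, 202, 193], [211, 200, 191], [211, 200, 190], [211, 200, 191], [213, 200, 192], [211, 200, 191], [211, 199, 191], [212, 200, 191], [212, 201, 192], [210, 198, 190], [208, 196, 187], [197, 187, 179], [205, 193, 186], [208, 197, 188]]
```

Red channel above about 213 separates the face plate from the base.

```bash
sed -i "s/g=cv2.GaussianBlur(cv2.imread(f'pics\/{f}.png',0),(3,3),0)/g=cv2.imread(f'pics\/{f}.png')[:,:,2]/; s/>185/>213/" m.py
cat > f.py <<'E'
from m import *
def face(fs,g0=(.52,.25,.088)):
    R={f:corners(f,proj(load(f),g0)) for f in fs}
    for f in fs: print(f,R[f][0].round(1).tolist(),R[f][1])
    P=[]
    for i in range(4):
        p,e=tri(*[(load(f),R[f][0][i]) for f in fs]);P.append(p);print(p.round(4),np.round(e,2))
    P=np.array(P);up=(P[2]+P[3]-P[0]-P[1])/2;ac=(P[1]+P[2]-P[0]-P[3])/2
    n=np.cross(up,ac);n*=np.sign(n[2])/np.linalg.norm(n)
    print('len',np.linalg.norm(up),'wid',np.linalg.norm(ac),'centre',P.mean(0).round(4),'yaw',np.degrees(np.arctan2(up[1],up[0])),'tilt',np.degrees(np.arcsin(up[2]/np.linalg.norm(up))),'n',n.round(3),'yaw(ac)',np.degrees(np.arctan2(ac[1],ac[0]))+90)
    return P
E
python3 -c "
from f import *
face(['w4','w5','w6'])"
```

```text
w4 [[287.20001220703125, 87.0], [341.0, 87.0], [341.0, 162.0], [285.5, 162.0]] 4105.0
w5 [[207.89999389648438, 89.0], [262.1000061035156, 89.0], [260.5, 162.60000610351562], [204.5, 164.5]] 4100.0
w6 [[375.70001220703125, 90.0], [429.0, 90.0], [433.6000061035156, 163.0], [378.3999938964844, 163.0]] 3972.5
[0.4901 0.2073 0.0675] [0.57 0.44 0.89]
[0.4771 0.263  0.0655] [0.57 0.34 0.87]
[0.5488 0.2798 0.1001] [0.79 0.6  0.31]
[0.5619 0.2243 0.1021] [0.34 0.74 0.63]
len 0.08140090266638496 wid 0.057175723757492754 centre [0.5195 0.2436 0.0838] yaw 13.25271192966939 tilt 25.146778963777415 n [-0.421 -0.067  0.905] yaw(ac) 193.22032355364144
```

```bash
python3 - <<'E'
s=open('m.py').read()
s=s.replace("[:,:,2];x,y=[int(v) for v in pred]","[:,:,2];g=cv2.resize(g,None,fx=4,fy=4,interpolation=cv2.INTER_CUBIC);half*=4;x,y=[int(4*v) for v in pred]")
s=s.replace("np.ones((5,5))","np.ones((17,17))").replace("n<2.5)&(t>6)","n<7)&(t>30)").replace("(b-a)-6)","(b-a)-30)").replace("return np.array(out),","return (np.array(out)+.5)/4-.5,")
open('m.py','w').write(s)
E
python3 -c "
from f import *
face(['w4','w5','w6']);face(['w5','w6'])"
```

```text
w4 [[286.5, 87.0], [340.70001220703125, 86.9000015258789], [342.1000061035156, 161.6999969482422], [285.3999938964844, 162.6999969482422]] 66746.0
w5 [[208.0, 88.9000015258789], [262.3999938964844, 88.9000015258789], [260.70001220703125, 163.60000610351562], [204.10000610351562, 164.1999969482422]] 66885.0
w6 [[375.5, 89.0999984741211], [429.5, 89.0999984741211], [433.79998779296875, 163.39999389648438], [378.1000061035156, 163.39999389648438]] 65121.5
[0.4898 0.2069 0.067 ] [0.21 0.17 0.35]
[0.4768 0.2631 0.0657] [0.33 0.13 0.34]
[0.5491 0.2804 0.1   ] [0.14 0.13 0.01]
[0.5622 0.2241 0.1022] [0.38 0.25 0.51]
len 0.0820849615468264 wid 0.057769823928320294 centre [0.5195 0.2436 0.0837] yaw 13.429740160562767 tilt 25.017625692200625 n [-0.418 -0.07   0.906] yaw(ac) 193.14823255231158
w5 [[208.0, 88.9000015258789], [262.3999938964844, 88.9000015258789], [260.70001220703125, 163.60000610351562], [204.10000610351562, 164.1999969482422]] 66885.0
w6 [[375.5, 89.0999984741211], [429.5, 89.0999984741211], [433.79998779296875, 163.39999389648438], [378.1000061035156, 163.39999389648438]] 65121.5
[0.4899 0.2069 0.067 ] [0.25 0.25]
[0.4769 0.2632 0.0657] [0.21 0.21]
[0.5491 0.2804 0.1   ] [0.06 0.06]
[0.5621 0.2242 0.1021] [0.35 0.35]
len 0.0819539344152977 wid 0.05773774535681613 centre [0.5195 0.2437 0.0837] yaw 13.413161212413408 tilt 25.061186199620533 n [-0.419 -0.07   0.905] yaw(ac) 193.0231375108318
```

Three views agree: face centre (0.5195, 0.2436, 0.084), yaw 13.3°, tilt 25.0° (0.437 rad, in range), and size 82x58 mm, slightly eroded by the mask from the true 84x60. Next is the standoff pose, 60 mm out along the normal.

```bash
cat >> h.py <<'E'
def target(P,tilt,yaw,gap,off=(-.0006,0,-.0218)):
    t,y=np.radians([tilt,yaw]);n=np.array([-np.sin(t)*np.cos(y),-np.sin(t)*np.sin(y),np.cos(t)])
    x=-np.array([np.cos(t)*np.cos(y),np.cos(t)*np.sin(y),np.sin(t)]);z=-n;R=np.c_[x,np.cross(z,x),z]
    return np.array(P)+n*gap-R@np.array(off),Rot.from_matrix(R)
E
python3 - <<'E'
from h import *
p,R=target([.5195,.2436,.0848],25.0,13.3,.06);print(p,R.as_euler('xyz',degrees=True));t,r=rel(p,R);print(t,r)
E
```

```text
[0.50325978 0.23976098 0.11916739] [-180.    25.  -166.7]
[0.0696 0.0851 0.119 ] [-0.0008 -0.4364 -0.0037]
```

Call:
carry_out --pt "0.014 0.017 0.01 0 -0.07 0" --pt "0.028 0.034 0.03 0 -0.15 0" --pt "0.042 0.051 0.05 0 -0.23 -0.002" --pt "0.056 0.068 0.075 0 -0.31 -0.003" --pt "0.0696 0.0851 0.1 -0.001 -0.38 -0.004" --pt "0.0696 0.0851 0.119 -0.001 -0.4364 -0.004" --pt "0.0696 0.0851 0.119 -0.001 -0.4364 -0.004" --pt "0.0696 0.0851 0.119 -0.001 -0.4364 -0.004"

```text
clock: 11.95
tool_pos: [0.503, 0.2389, 0.119]
orientation: [-180.0, 25.0, -166.7]
force: [0.8, 0.4, -0.6]
opening: 0.0138
gripper_force: 30.0
```

```bash
python3 - <<'E'
from h import *
w,c=snap('wrist','w7');o=telemetry.get_obs();print(o['tool_pos'],o['orientation'],o['force'],o['moment'],o['qvel'].round(1),o['joint_pos'].round(1))
a,_=snap('scene','s7');d,_=snap('side','d7')
f=lambda im,x0,y0,x1,y1,s:cv2.resize(im[y0:y1,x0:x1,::-1],s,interpolation=cv2.INTER_CUBIC)
u=np.zeros((600,800,3),np.uint8)
u[:300,:400]=f(a,240,190,360,280,(400,300));u[:300,400:]=f(d,260,140,360,215,(400,300));u[300:,:480]=f(w,0,0,640,400,(480,300))
cv2.imwrite('pics/c7.png',u)
E
```

```text
[0.5036494  0.23941344 0.11965678] [ 179.98681188   25.02461345 -166.72328444] [-0.31362425 -0.20800086 -2.18100943] [-0.41865736  1.57739342  0.03189165] [-0.1  0.   1.4 -0.6 -0.1  0.2] [  50.3   -1.2  -57.    47.9  -20.1 -170.4]
```

View pics/c7.png

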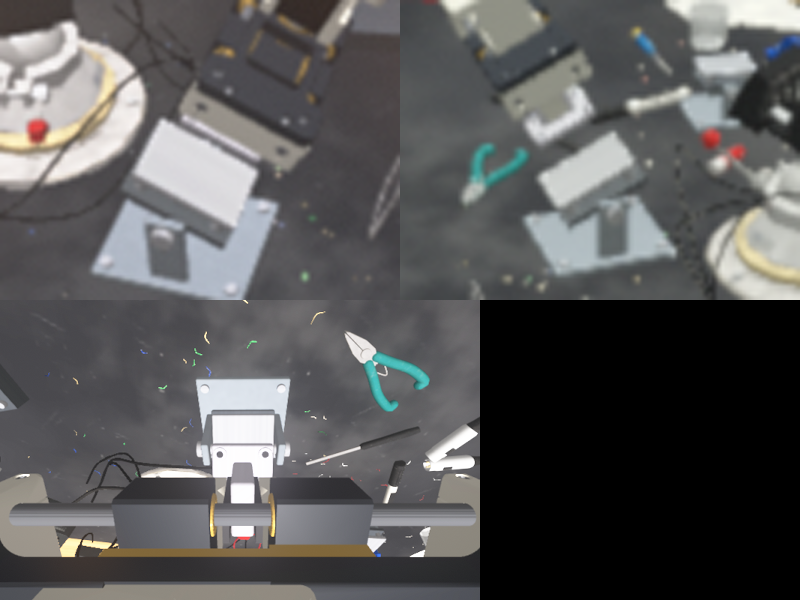

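The casting is centred over the face and parallel to it in all three views: plate in the wrist view at (213..272, 445..475), face at (212..274, 412..448). Joint 3 (-57°) and joint 6 (-170°) are near their limits, though, so I'll step 15 mm closer and watch the joints.

Call:
carry_out --pt "0 0 0.005 0 0 0" --pt "0 0 0.01 0 0 0" --pt "0 0 0.015 0 0 0" --pt "0 0 0.015 0 0 0"

```text
clock: 12.6
tool_pos: [0.5102, 0.2398, 0.1067]
orientation: [180.0, 24.8, -166.7]
force: [-0.6, -1.1, -1.4]
opening: 0.014
gripper_force: 30.0
```

```bash
python3 - <<'E'
from h import *
o=telemetry.get_obs();print(o['tool_pos'],o['orientation'],o['force'],o['moment'],o['joint_pos'].round(2))
p,R=target([.5195,.2436,.0848],25.0,13.3,.045);print(rel(p,R))
E
```

```text
[0.51017459 0.23979144 0.10665011] [ 179.9864514    24.82771497 -166.73901925] [-0.5741991  -1.06346009 -1.35235858] [-0.41235009  1.62263691  0.03051231] [  47.31    0.45  -58.2    53.31  -17.03 -173.59]
(array([0.0008, 0.0016, 0.0008]), array([-0.0001, -0.003 , -0.0006]))
```

Joints 3 and 6 reach their limits before the pose does. I'll fit the arm's geometry from the joint and pose readings so far, then check which grasps are reachable.

```bash
cat > k.py <<'E'
from h import *
from scipy.optimize import least_squares
r=lambda a,d:Rot.from_euler(a,d,degrees=True)
def fk(q,P,s4=1):
    a,d,h,U,fx,fz,wy,gx=P
    R1=r('z',q[0]);R2=R1*r('y',q[1]);R3=R2*r('y',-q[2]);R4=R3*r('x',s4*q[3]);R5=R4*r('y',-q[4]) 
    p=R1.apply([a,d,h])+R2.apply([0,0,U])+R3.apply([fx,0,fz])+R4.apply([0,wy,0])+R5.apply([gx,0,0])
    return p,R5   # R5 x axis = tool z
D=[([-54.0248,20.582,.6445,-.0139,-70.1357,-16.5099],[.22479,-.63602,.18753],[179.926,-.008,-160.539]),
([-19.2148,1.3853,-5.2702,-.0093,-83.3493,-47.8662],[.38542,-.33737,.33012],[179.99,0,-157.08]),
([12.9074,7.4628,-17.9635,.0155,-64.6943,-78.9001],[.52631,-.07626,.17996],[179.99,-.121,-155.986]),
([12.8799,6.0261,-15.2977,-.0112,-68.6504,-79.8868],[.52547,-.07652,.21212],[180,0,-157]),
([50.3,-1.2,-57.,47.9,-20.1,-170.4],[.50365,.23941,.11966],[179.987,25.025,-166.723]),
([47.31,.45,-58.2,53.31,-17.03,-173.59],[.51017,.23979,.10665],[179.986,24.828,-166.739])]
E
python3 - <<'E'
from k import *
o=telemetry.get_obs();D[-1]=(o['joint_pos'],o['tool_pos'],o['orientation'])
for s in(1,-1):
    f=lambda P:np.concatenate([fk(q,P,s)[0]-p for q,p,_ in D])
    S=least_squares(f,[.1,-.15,.3,.4,.4,0,0,.25]);print(s,S.x.round(4),np.abs(S.fun).max(),np.linalg.svd(S.jac)[1].round(3))
    for q,p,e in D[-2:]:
        R=r('xyz',e);print('toolz err deg',np.degrees(np.arccos(np.clip(R.as_matrix()[:,2]@fk(q,S.x,s)[1].as_matrix()[:,0],-1,1))), 'J6',(fk(q,S.x,s)[1].inv()*R).as_euler('XYZ',degrees=True))
print('D',[(r('y',0)) and (fk(q,S.x)[1].inv()*r('xyz',e)).as_matrix().round(2).tolist() for q,p,e in D[2:3]],o['joint_pos'])
E
```

```text
1 [ 0.0055 -0.4377  0.0118  0.5815  0.4517  0.0293  0.2457  0.241 ] 0.01922554701941792 [4.801 3.567 3.233 1.065 0.672 0.382 0.19  0.11 ]
toolz err deg 29.518607324516303 J6 [ 43.829122    60.48139268 -55.58748566]
toolz err deg 27.170550991551426 J6 [ 37.92952595  62.82944901 -58.48256598]
-1 [ 1.000e-04  0.000e+00  1.984e-01  6.017e-01  4.635e-01 -1.000e-04
 -1.918e-01  4.160e-01] 0.0001261446319115178 [4.801 3.567 3.233 1.065 0.672 0.382 0.19  0.11 ]
toolz err deg 0.0424587050994307 J6 [ 6.50923917 89.95754129 73.94997398]
toolz err deg 0.0 J6 [83.58790808 90.          0.        ]
D [[[-0.0, 0.0, 1.0], [-0.19, 0.98, -0.0], [-0.98, -0.19, -0.0]]] [  47.30841515    0.44811431  -58.19736742   53.3094044   -17.03341139
 -173.58790808]<sys>:0: UserWarning: Gimbal lock detected. Setting third angle to zero since it is not possible to uniquely determine all angles.
```

```bash
cat >> k.py <<'E'
P0=[0,0,.1984,.6017,.4635,0,-.1918,.416]
lo=np.array([-176.03,-82.01,-58.28,-173.87,-174.79,-173.66]);hi=np.array([176.03,121.73,71.71,95.51,-.11,173.66])
B=Rot.from_matrix(np.array([[0,0,1],[0,1,0],[-1,0,0]]))
def full(q):
    p,R=fk(q,P0,-1);return p,R*B*r('z',-q[5]+C)
C=0.
q,p,e=D[2];C=(full(q)[1].inv()*r('xyz',e)).as_euler('zyx',degrees=True)[0]
if __name__!='x':
    chk=max(np.degrees((full(q)[1].inv()*r('xyz',e)).magnitude()) for q,p,e in D)
def ik(p,R,n=40,seed=0):
    g=np.random.default_rng(seed);out=[]
    for i in range(n):
        q0=g.uniform(lo,hi)
        if i==0:q0=np.array(D[-1][0])
        def f(q):
            a,b=full(q);return np.r_[(a-p)*10,(b.inv()*R).as_rotvec()*3]
        S=least_squares(f,np.clip(q0,lo+.01,hi-.01),bounds=(lo+.5,hi-.5),x_scale=50.,max_nfev=150)
        if S.cost<1e-6 and not any(np.abs(S.x-o).max()<2 for o in out):out.append(S.x)
    return out
E
python3 - <<'E'
from k import *
import k
print('C',k.C,'chk',chk)
for flip in(0,1):
  for dl in (-25,-15,0,15,25):
    for gap in(.06,0.):
        p,R=target([.5195,.2436,.0848],25.0,13.3,gap,(0,0,0))
        n=-R.as_matrix()[:,2]; G=p+n*.036               # grip point on rib
        Rt=R*r('z',180*flip)*r('y',dl)                   # pitch about grip axis
        tcp=G+Rt.as_matrix()[:,2]*.058
        s=ik(tcp,Rt,24);print(flip,dl,gap,[np.round(x,1).tolist() for x in s])
E
```

```text
C -90.00004980327262 chk 0.0729029400970048Traceback (most recent call last):
  File "<stdin>", line 11, in <module>
  File "k.py", line 31, in ik
    S=least_squares(f,np.clip(q0,lo+.01,hi-.01),bounds=(lo+.5,hi-.5),x_scale=50.,max_nfev=150)
    return func(*args, **kwargs)
    raise ValueError("Initial guess is outside of provided bounds")
ValueError: Initial guess is outside of provided bounds
```

```bash
sed -i 's/lo+.01,hi-.01/lo+1,hi-1/' k.py
time python3 - <<'E'
from k import *
for flip in(0,1):
  for dl in (-25,-15,0,15,25):
    for gap in(.06,0.):
        p,R=target([.5195,.2436,.0848],25.0,13.3,gap,(0,0,0))
        n=-R.as_matrix()[:,2]; G=p+n*.036
        Rt=R*r('z',180*flip)*r('y',dl)
        tcp=G+Rt.as_matrix()[:,2]*.058
        s=ik(tcp,Rt,24);print(flip,dl,gap,[np.round(x,1).tolist() for x in s])
E
```

```text
0 -25 0.06 []
0 -25 0.0 [[0.9, 8.6, -52.7, -154.6, -22.5, 74.4]]
0 -15 0.06 []
0 -15 0.0 []
0 0 0.06 [[50.3, -1.1, -57.0, 48.0, -20.0, -170.5]]
0 0 0.0 []
0 15 0.06 [[51.2, 5.6, -34.1, 9.1, -42.7, -134.2]]
0 15 0.0 [[49.2, 11.7, -35.6, 10.2, -35.0, -133.9]]
0 25 0.06 [[47.1, 11.0, -23.1, 0.0, -56.0, -123.8]]
0 25 0.0 [[45.5, 16.6, -23.7, -0.0, -49.7, -122.2]]
1 -25 0.06 [[47.1, 11.0, -23.1, 0.0, -56.0, 56.2]]
1 -25 0.0 [[45.5, 16.6, -23.7, 0.0, -49.7, 57.8]]
1 -15 0.06 [[51.2, 5.6, -34.1, 9.1, -42.7, 45.8]]
1 -15 0.0 [[49.2, 11.7, -35.6, 10.2, -35.0, 46.1]]
1 0 0.06 [[50.3, -1.1, -57.0, 48.0, -20.0, 9.5]]
1 0 0.0 []
1 15 0.06 []
1 15 0.0 []
1 25 0.06 []
1 25 0.0 [[0.9, 8.6, -52.7, -154.6, -22.5, -105.6]]
real	0m5.962s
user	0m6.510s
sys	0m0.052s
```

A perpendicular grip can't reach the pressed pose. A grip pitched about the closing axis by 10–20° can, because the rib's flat sides allow it. I'll check the smallest workable pitch and the mould side.

```bash
python3 - <<'E'
from k import *
for dl in (8,10,12,15,20):
    for gap in(.05,0.,-.01):
        p,R=target([.5195,.2436,.0848],25.0,13.3,gap,(0,0,0))
        G=p-R.as_matrix()[:,2]*.037;Rt=R*r('y',dl)
        s=ik(G+Rt.as_matrix()[:,2]*.058,Rt,15);print('stage',dl,gap,[np.round(x,1).tolist() for x in s])
    for up in(0,.05):
        R=r('xyz',[180,0,-157]);G=np.array([.5266,-.0763,.012+.037+up]);Rt=R*r('y',dl)
        s=ik(G+Rt.as_matrix()[:,2]*.058,Rt,15);print('mould',dl,up,[np.round(x,1).tolist() for x in s])
# back to the mould first: lift, then over
print(rel([.526,-.0765,.21],[180,0,-157]))
E
```

```text
stage 8 0.05 [[53.1, 3.1, -44.1, 21.1, -31.3, -146.9]]
stage 8 0.0 [[50.3, 8.5, -46.9, 26.6, -23.1, -150.5]]
stage 8 -0.01 [[49.6, 9.6, -47.5, 28.3, -21.4, -151.7]]
mould 8 0 [[13.8, 23.1, -26.3, 1.7, -48.5, -82.0]]
mould 8 0.05 [[13.8, 19.4, -23.6, 1.6, -54.9, -81.8]]
stage 10 0.05 [[52.7, 4.0, -41.1, 16.9, -34.3, -142.5]]
stage 10 0.0 [[50.4, 9.4, -43.2, 20.3, -26.8, -144.4]]
stage 10 -0.01 [[49.9, 10.5, -43.7, 21.2, -25.2, -145.1]]
mould 10 0 [[14.0, 24.1, -25.1, 2.0, -50.8, -82.4]]
mould 10 0.05 [[14.0, 20.4, -22.4, 1.9, -57.0, -82.1]]
stage 12 0.05 [[52.1, 5.0, -38.3, 13.5, -37.3, -138.8]]
stage 12 0.0 [[50.1, 10.2, -40.0, 15.5, -30.2, -139.6]]
stage 12 -0.01 [[49.7, 11.3, -40.3, 16.1, -28.8, -139.9]]
mould 12 0 [[14.2, 25.1, -23.8, 2.3, -53.0, -82.8]]
mould 12 0.05 [[14.2, 21.5, -21.3, 2.1, -59.2, -82.5]]
stage 15 0.05 [[50.9, 6.5, -34.4, 9.2, -41.6, -134.1]]
stage 15 0.0 [[49.2, 11.6, -35.6, 10.2, -35.1, -133.9]]
stage 15 -0.01 [[48.9, 12.6, -35.8, 10.5, -33.8, -133.9]]
mould 15 0 [[14.5, 26.6, -22.0, 2.6, -56.3, -83.2]]
mould 15 0.05 [[14.5, 23.0, -19.5, 2.5, -62.3, -82.9]]
stage 20 0.05 [[48.8, 9.1, -28.5, 3.9, -48.4, -128.0]]
stage 20 0.0 [[47.4, 13.9, -29.3, 4.1, -42.7, -127.0]]
stage 20 -0.01 [[47.1, 14.9, -29.4, 4.2, -41.6, -126.9]]
mould 20 0 [[14.9, 29.2, -19.0, 3.2, -61.7, -83.8]]
mould 20 0.05 [[14.9, 25.7, -16.6, 3.0, -67.5, -83.5]]
(array([ 0.0085, -0.3115, -0.1179]), array([-0.0366,  0.4323, -0.1673]))
```

Call:
carry_out --pt "0 0 -0.02 0 0 0" --pt "0 -0.01 -0.05 0 0.07 -0.03" --pt "0.001 -0.045 -0.08 -0.006 0.15 -0.05" --pt "0.002 -0.09 -0.11 -0.012 0.22 -0.08" --pt "0.004 -0.14 -0.118 -0.02 0.3 -0.11" --pt "0.006 -0.19 -0.118 -0.028 0.37 -0.14" --pt "0.008 -0.24 -0.118 -0.035 0.4323 -0.16" --pt "0.0085 -0.28 -0.118 -0.0366 0.4323 -0.1673"

```text
clock: 13.6
tool_pos: [0.5196, -0.0471, 0.2098]
orientation: [179.9, -0.1, -157.0]
force: [0.5, 1.2, -1.2]
opening: 0.0136
gripper_force: 30.0
```

```bash
python3 - <<'E'
from h import *
o=telemetry.get_obs();print(o['tool_pos'],o['orientation'],o['joint_pos'].round(1),o['opening'],o['clock'])
print(rel([.5259,-.0765,.05],[180,0,-157]))
E
```

```text
[ 0.5195518  -0.04708438  0.20981264] [ 1.79929448e+02 -5.02292577e-02 -1.56983743e+02] [ 16.3   5.3 -16.5  -0.1 -68.3 -83.3] 0.013635864746888528 13.6
(array([ 0.0055, -0.0298,  0.1598]), array([ 0.0012, -0.0009,  0.0003]))
```

Call:
carry_out --pt "0.0055 -0.03 0.02 0.0 0 0" --pt "0.0055 -0.03 0.07 0 0 0" --pt "0.0055 -0.03 0.12 0 0 0" --pt "0.0055 -0.03 0.16 0 0 0" --pt "0.0055 -0.03 0.16 0 0 0" --pt "0.0055 -0.03 0.16 0 0 0"

```text
clock: 14.35
tool_pos: [0.5266, -0.0752, 0.0518]
orientation: [-180.0, 0.1, -156.9]
force: [0.6, -0.2, -0.7]
opening: 0.0139
gripper_force: 30.0
```

```bash
python3 - <<'E'
from h import *
o=telemetry.get_obs();print(o['tool_pos'],o['orientation'],o['qvel'].round(1),o['force'])
print(rel([.5259,-.0765,-.0095],[180,0,-157]))
E
```

```text
[ 0.52657378 -0.07516997  0.05183515] [-1.79971539e+02  1.20577782e-01 -1.56926834e+02] [ 0.1 -1.2  0.6 -0.   0.3 -0. ] [ 0.55022805 -0.16190847 -0.661225  ]
(array([ 0.0013, -0.0009,  0.0613]), array([-0.0005,  0.0021,  0.0013]))
```

Call:
carry_out --pt "0.0013 -0.001 0 0 0.001 0.001" --pt "0.0013 -0.001 0.02 0 0.001 0.001" --pt "0.0013 -0.001 0.033 0 0.001 0.001" --pt "0.0013 -0.001 0.033 0 0.001 0.001" --pt "0.0013 -0.001 0.033 0 0.001 0.001"

```text
clock: 14.98
tool_pos: [0.5251, -0.0767, 0.018]
orientation: [-180.0, 0.0, -157.0]
force: [0.5, 0.2, -1.6]
opening: 0.0139
gripper_force: 30.0
```

```bash
python3 - <<'E'
from h import *
o=telemetry.get_obs();print(o['tool_pos'],o['orientation'],o['qvel'].round(1),o['force'])
print(rel([.5259,-.0765,-.0095],[180,0,-157]))
E
```

```text
[ 0.52505482 -0.07673949  0.01798798] [-1.79990203e+02  1.79275492e-02 -1.56999528e+02] [ 0.  -0.1  0.1 -0.1  0.1  0. ] [ 0.54500621  0.24611569 -1.55605347]
(array([-0.0009, -0.0001,  0.0275]), array([-0.0002,  0.0003,  0.    ]))
```

Call:
carry_out --pt "-0.0008 0 0.003 0 0 0" --pt "-0.0008 0 0.012 0 0 0" --pt "-0.0008 0 0.02 0 0 0" --pt "-0.0008 0 0.025 0 0 0" --pt "-0.0008 0 0.0272 0 0 0" --pt "-0.0008 0 0.0272 0 0 0"

```text
clock: 15.72
tool_pos: [0.5248, -0.0766, -0.0096]
orientation: [180.0, -0.1, -157.0]
force: [-3.2, 0.6, 3.9]
opening: 0.0135
gripper_force: 30.0
```

Seated, with light contact only. I'll release, then pitch the open fingers by 12° about the rib grip point and regrip.

Call:
carry_out --pt "0 0 0 0 0 0" --pt "0 0 0 0 0 0" --pt "0 0 0 0 0 0" --pt "0.004 0 -0.003 0 0.07 0" --pt "0.008 0 -0.003 0 0.14 0" --pt "0.0115 0 -0.003 0 0.2094 0" --pt "0.0115 0 -0.003 0 0.2094 0" --pt "0.0115 0 -0.003 0 0.2094 0" --grip 0

```text
clock: 16.73
tool_pos: [0.5144, -0.0809, -0.0071]
orientation: [180.0, -12.0, -157.0]
force: [-0.5, -0.3, -0.2]
opening: 0.0436
gripper_force: 0.0
```

```bash
python3 - <<'E'
from h import *
w,_=snap('wrist','w8');d,_=snap('side','d8');a,_=snap('scene','s8')
o=telemetry.get_obs();print(o['tool_pos'],o['orientation'],o['qvel'].round(1),o['force'],o['opening'])
f=lambda im,x0,y0,x1,y1,s:cv2.resize(im[y0:y1,x0:x1,::-1],s,interpolation=cv2.INTER_CUBIC)
u=np.zeros((600,800,3),np.uint8)
u[:300,:400]=f(a,322,155,388,205,(400,300));u[:300,400:]=f(d,285,205,351,255,(400,300));u[300:,:480]=f(w,160,80,480,280,(480,300))
cv2.imwrite('pics/c8.png',u)
R=r=Rot.from_euler('xyz',[180,0,-157],degrees=True);Rt=R*Rot.from_euler('y',12,degrees=True)
print(rel(np.array([.5255,-.0765,.012+.0375])+Rt.as_matrix()[:,2]*.058,Rt))
E
```

```text
[ 0.51434228 -0.08108881 -0.00664346] [ 179.98686552  -11.97535116 -157.02963452] [ 0.  -0.1  0.2  0.1 -0.2 -0. ] [ 0.38989982  0.88144927 -0.15535107] 0.043567140789100754
(array([-0.0001, -0.0001,  0.0006]), array([ 0.0003,  0.0004, -0.0005]))
```

View pics/c8.png

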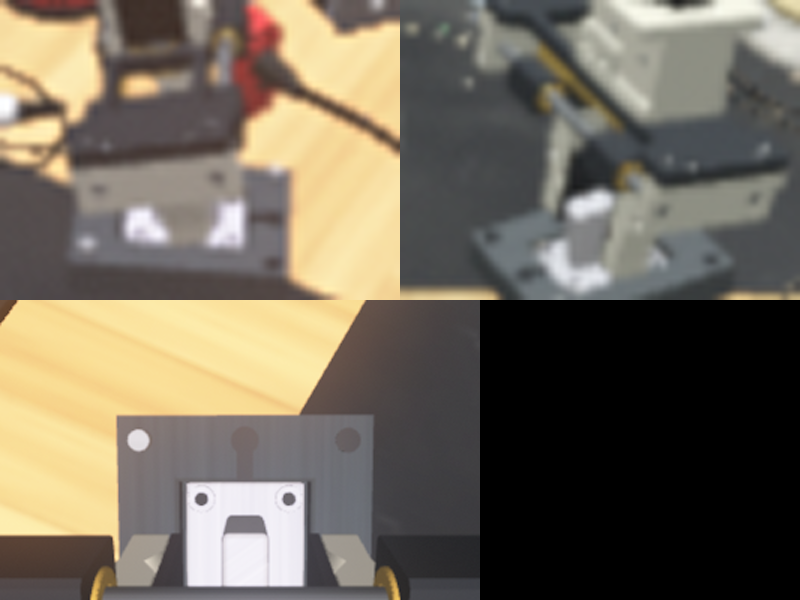

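The casting sits level in the mould, and the pitched fingers straddle the rib centrally (wrist crop: rib 222–268, fingers either side). I'll close and lift, after checking the casting's centre from its visible far plate edge.

Call:
carry_out --pt "0 0 0 0 0 0" --pt "0 0 0 0 0 0" --pt "0 0 0 0 0 0" --pt "0 0 0 0 0 0" --pt "0 0 0 0 0 0" --grip -1

```text
clock: 17.5
tool_pos: [0.5146, -0.0809, -0.0068]
orientation: [180.0, -12.0, -157.0]
force: [-0.0, 0.7, 0.8]
opening: 0.014
gripper_force: 30.0
```

```bash
python3 - <<'E'
from h import *
o=telemetry.get_obs();print(o['tool_pos'],o['orientation'],o['opening'],o['gripper_force'],o['force'])
c=load('w8');g=cv2.imread('pics/w8.png',0).astype(int)
# far plate edge row, left/right edges by steepest gradient
cols=range(292,357,4);rows=[190+np.argmax(np.diff(g[190:212,x]))+.5 for x in cols];v=np.median(rows)
L=[275+np.argmax(np.diff(g[y,275:295]))+.5 for y in range(208,228,4)];Rr=[352+np.argmin(np.diff(g[y,352:375]))+.5 for y in range(208,228,4)]
print(v,L,Rr)
m=onz(c,((np.median(L)+np.median(Rr))/2,v),.020);a=np.radians(23.);print('edge',m,'centre',m+.030*np.array([np.cos(a),np.sin(a),0]))
T=pose();d=np.radians(12);R0=T[:3,:3]@Rot.from_euler('y',-12,degrees=True).as_matrix()
for C in(m+.030*np.array([np.cos(a),np.sin(a),0]),np.array([.5255,-.0765,0])):
    b=np.array([C[0],C[1],.012]);print('base in tool',(T[:3,:3].T@(b-T[:3,3])).round(4))
E
```

```text
[ 0.51463145 -0.08094215 -0.00683214] [ 179.98824807  -12.02546423 -157.01375983] 0.014012455342427456 30.000139474868774 [-0.04205825  0.70544029  0.82563078]
200.5 [np.float64(283.5), np.float64(283.5), np.float64(283.5), np.float64(283.5), np.float64(283.5)] [np.float64(362.5), np.float64(362.5), np.float64(362.5), np.float64(362.5), np.float64(362.5)]
edge [ 0.49777009 -0.08778713  0.02      ] centre [ 0.52538523 -0.0760652   0.02      ]
base in tool [-0.0076  0.0003 -0.0209]
base in tool [-0.0076 -0.0002 -0.0209]
```

Call:
carry_out --pt "0.0008 0 -0.004 0 0 0" --pt "0.0025 0 -0.012 0 0 0" --pt "0.0083 0 -0.039 0 0 0" --pt "0.0166 0 -0.078 0 0 0" --pt "0.025 0 -0.117 0 0 0" --pt "0.0333 0 -0.156 0 0 0" --pt "0.0416 0 -0.195 0 0 0"

```text
clock: 18.38
tool_pos: [0.5143, -0.081, 0.1944]
orientation: [180.0, -12.0, -157.0]
force: [0.2, -0.2, -1.3]
opening: 0.0138
gripper_force: 30.0
```

```bash
cat >> h.py <<'E'
def target2(P,tilt,yaw,gap,off=(-.0076,0,-.0209),dl=12.0):
    p,R=target(P,tilt,yaw,gap,(0,0,0));Rt=R*Rot.from_euler('y',dl,degrees=True)
    return p-Rt.apply(off),Rt
E
python3 - <<'E'
from h import *
o=telemetry.get_obs();print(o['tool_pos'],o['orientation'],o['opening'])
p,R=target2([.5195,.2436,.0848],25.0,13.3,.05);print(p,R.as_euler('xyz',degrees=True),rel(p,R))
E
```

```text
[ 0.51427453 -0.08101409  0.19443799] [ 179.9837556   -11.98937897 -157.01410355] 0.013792571230062119
[0.49630462 0.23811685 0.10804143] [-180.    13.  -166.7] (array([-0.1237,  0.3008,  0.0621]), array([ 0.0018, -0.4351,  0.1703]))
```

Call:
carry_out --pt "-0.018 0.045 -0.01 0 -0.05 0.02" --pt "-0.036 0.09 -0.01 0 -0.12 0.045" --pt "-0.055 0.135 -0.01 0 -0.19 0.075" --pt "-0.074 0.18 -0.01 0.001 -0.26 0.1" --pt "-0.093 0.225 -0.01 0.001 -0.33 0.13" --pt "-0.111 0.27 -0.01 0.002 -0.4 0.155" --pt "-0.1237 0.3008 0.025 0.002 -0.4351 0.1703" --pt "-0.1237 0.3008 0.06 0.002 -0.4351 0.1703"

```text
clock: 19.38
tool_pos: [0.496, 0.2401, 0.1079]
orientation: [180.0, 13.0, -166.5]
force: [0.3, -0.2, -2.2]
opening: 0.0138
gripper_force: 30.0
```

Call:
carry_out --pt "0 0 0 0 0 0" --pt "0 0 0 0 0 0" --pt "0 0 0 0 0 0"

```text
clock: 19.75
tool_pos: [0.4983, 0.239, 0.11]
orientation: [179.9, 13.1, -166.8]
force: [-0.4, 0.6, -1.8]
opening: 0.014
gripper_force: 30.0
```

```bash
python3 - <<'E'
from h import *
snap('wrist','w9');o=telemetry.get_obs();print(o['tool_pos'],o['orientation'],o['force'],o['moment'],o['joint_pos'].round(1),o['clock'])
p,R=target2([.5195,.2436,.0848],25.0,13.3,.012);print(rel(p,R))
# held plate vs face in the wrist picture: side edges of each
c=load('w9');g=cv2.imread('pics/w9.png')[:,:,2].astype(int)
T=pose()
def cast(x,y,z): # casting point -> world
    return T[:3,3]+T[:3,:3]@(np.array([-.0076,0,-.0209])+Rot.from_euler('y',-12,degrees=True).apply([x,y,-z]))
print('pred plate low edge',[proj(c,cast(.03,s*.022,.008)).round(1).tolist() for s in(-1,1)])
P,Rf=target([.5195,.2436,.0848],25,13.3,0,(0,0,0));print('pred face low edge',[proj(c,P+Rf.apply([.042,s*.03,0])).round(1).tolist() for s in(-1,1)])
for y in range(130,215,5):
    d=np.diff(g[y,250:400]);i=np.argsort(-np.abs(d))[:6];print(y,sorted((250+i+.5).tolist()))
x=323;d=np.diff(g[80:240,x]);print([(80+i+.5,int(d[i])) for i in np.where(np.abs(d)>15)[0]])
E
```

```text
[0.49808372 0.23874979 0.10968176] [ 179.94196978   13.08269659 -166.75884708] [ 0.18784212 -0.25603996 -1.35963259] [-0.23513702  0.86071231  0.08417899] [  52.     4.9  -38.    13.4  -37.6 -138.6] 19.8
(array([-0.0056, -0.0002,  0.0384]), array([ 0.0008,  0.0014, -0.001 ]))
pred plate low edge [[282.4, 200.3], [362.1, 200.2]]
pred face low edge [[280.8, 174.3], [363.3, 174.2]]
130 [262.5, 278.5, 280.5, 281.5, 284.5, 387.5]
135 [263.5, 264.5, 362.5, 380.5, 381.5, 382.5]
140 [260.5, 261.5, 262.5, 263.5, 381.5, 382.5]
145 [261.5, 262.5, 276.5, 367.5, 381.5, 382.5]
150 [262.5, 263.5, 278.5, 376.5, 380.5, 381.5]
155 [262.5, 263.5, 264.5, 379.5, 380.5, 381.5]
160 [263.5, 264.5, 265.5, 379.5, 380.5, 381.5]
165 [263.5, 264.5, 265.5, 266.5, 379.5, 380.5]
170 [264.5, 265.5, 266.5, 378.5, 379.5, 380.5]
175 [264.5, 265.5, 281.5, 362.5, 378.5, 379.5]
180 [265.5, 266.5, 281.5, 362.5, 378.5, 379.5]
185 [266.5, 274.5, 281.5, 362.5, 363.5, 378.5]
190 [266.5, 273.5, 281.5, 362.5, 371.5, 378.5]
195 [267.5, 271.5, 281.5, 362.5, 363.5, 377.5]
200 [267.5, 270.5, 281.5, 362.5, 374.5, 377.5]
205 [280.5, 281.5, 282.5, 362.5, 363.5, 375.5]
210 [281.5, 289.5, 297.5, 348.5, 355.5, 362.5]
[(np.float64(135.5), 60), (np.float64(136.5), 31), (np.float64(170.5), -41), (np.float64(171.5), -47), (np.float64(173.5), 65), (np.float64(174.5), 30), (np.float64(199.5), -44), (np.float64(200.5), 28), (np.float64(201.5), 23), (np.float64(222.5), -64), (np.float64(223.5), -17), (np.float64(233.5), 29), (np.float64(234.5), 36)]
```

Predicted and observed edges agree: face low edge at row 174.3 against 174, plate low edge at 200.3 against about 200.5, and sides within 1 px. I'll close to about 12 mm.

Call:
carry_out --pt "-0.0015 0 0.01 0 0.001 -0.001" --pt "-0.003 0 0.02 0 0.001 -0.001" --pt "-0.0045 0 0.03 0 0.001 -0.001" --pt "-0.0056 0 0.0375 0 0.001 -0.001" --pt "-0.0056 0 0.0375 0 0.001 -0.001" --pt "-0.0056 0 0.0375 0 0.001 -0.001"

```text
clock: 20.55
tool_pos: [0.5106, 0.2415, 0.0729]
orientation: [-180.0, 12.9, -166.6]
force: [0.1, 0.2, -1.4]
opening: 0.0138
gripper_force: 30.0
```

```bash
cat > st.py <<'E'
from h import *
o=telemetry.get_obs();print(o['clock'],o['tool_pos'],o['orientation'])
p,R=target2([.5195,.2436,.0848],25.0,13.3,0.);n=-target([0,0,0],25,13.3,0)[1].as_matrix()[:,2]
T=pose();g=(T[:3,3]-p)@n;Rc=target([0,0,0],25,13.3,0)[1].as_matrix()
print('gap along n',g.round(4),'off x,y',(Rc.T@(T[:3,3]-p)).round(4)[:2],'rot err deg',np.degrees((Rot.from_matrix(T[:3,:3]).inv()*R).as_rotvec()).round(2))
b=T[:3,3]+T[:3,:3]@np.array([-.0076,0,-.0209])
print('F normal',o['force']@n,'F face xy',(Rc.T@o['force']).round(1)[:2],'M about base (face x,y,z)',(Rc.T@(o['moment'])).round(2),o['gripper_force'],o['opening'])
E
python3 st.py
```

```text
20.55 [0.51058412 0.24152728 0.07288858] [-179.95958191   12.91120799 -166.62796296]
gap along n 0.0119 off x,y [0.0016 0.    ] rot err deg [-0.02 -0.09  0.07]
F normal -1.3253436330044532 F face xy [0.5 0.1] M about base (face x,y,z) [ 0.    0.86 -0.03] 29.999763071537018 0.013799392521071934
```

Call:
carry_out --pt "-0.0015 0 0.003 0 0 0" --pt "-0.0025 0 0.006 0 0 0" --pt "-0.003 0 0.009 0 0 0" --pt "-0.003 0 0.009 0 0 0"

```text
clock: 21.05
tool_pos: [0.5153, 0.2424, 0.0644]
orientation: [-179.9, 12.9, -166.6]
force: [-0.5, 0.1, -2.2]
opening: 0.0135
gripper_force: 30.0
```

```bash
python3 st.py
```

```text
21.05 [0.51526928 0.24242298 0.06441601] [-179.94379529   12.88518496 -166.6348784 ]
gap along n 0.0022 off x,y [ 0.0008 -0.0002] rot err deg [-0.04 -0.11  0.06]
F normal -1.826170778121299 F face xy [1.4 0.2] M about base (face x,y,z) [-0.01  0.9  -0.  ] 29.99958336353302 0.013546130998385086
```

Call:
carry_out --pt "-0.0007 0 0.001 0 -0.001 0.001" --pt "-0.001 0 0.002 0 -0.002 0.001" --pt "-0.001 0 0.002 0 -0.002 0.001"

```text
clock: 21.42
tool_pos: [0.5167, 0.243, 0.0632]
orientation: [-180.0, 13.0, -166.7]
force: [-1.5, -0.7, 0.7]
opening: 0.0141
gripper_force: 30.0
```

```bash
python3 st.py
```

```text
21.425 [0.5167254  0.24295258 0.06315396] [-179.97934912   13.03589843 -166.68832104]
gap along n 0.0004 off x,y [-0.  0.] rot err deg [-0.02  0.04  0.01]
F normal 1.3383532361662234 F face xy [ 1.2 -0.3] M about base (face x,y,z) [-0.09  1.31  0.04] 30.000362992286682 0.014115785359567123
```

Call:
carry_out --pt "-0.0002 0 0.001 0 0 0" --pt "-0.0004 0 0.002 0 0 0" --pt "-0.0004 0 0.002 0 0 0" --pt "-0.0004 0 0.002 0 0 0"

```text
clock: 21.92
tool_pos: [0.5176, 0.2432, 0.0613]
orientation: [-180.0, 13.0, -166.7]
force: [-3.5, -0.5, 2.5]
opening: 0.0139
gripper_force: 30.0
```

```bash
python3 st.py
```

```text
21.925 [0.5175741  0.24317047 0.06126796] [-179.9811861    13.03373641 -166.69205541]
gap along n -0.0016 off x,y [-0.  0.] rot err deg [-0.02  0.03  0.01]
F normal 3.6979672135725146 F face xy [2.1 0.3] M about base (face x,y,z) [-0.12  1.4  -0.02] 30.001409947872162 0.013904298767860104
```

Contact started as expected (about +3 N at the predicted plane), and now it's sunk about 2 mm. I'll press 3 mm further.

Call:
carry_out --pt "-0.0002 0 0.001 0 0 0" --pt "-0.0004 0 0.002 0 0 0" --pt "-0.0006 0 0.003 0 0 0" --pt "-0.0006 0 0.003 0 0 0" --pt "-0.0006 0 0.003 0 0 0"

```text
clock: 22.55
tool_pos: [0.5188, 0.2435, 0.0585]
orientation: [-180.0, 13.0, -166.7]
force: [-4.8, -1.6, 6.5]
opening: 0.0137
gripper_force: 30.0
```

```bash
python3 st.py; python3 - <<'E'
from h import *
snap('wrist','w10');c=load('w10');g=cv2.imread('pics/w10.png')[:,:,2].astype(int);T=pose()
def cast(x,y,z): return T[:3,3]+T[:3,:3]@(np.array([-.0076,0,-.0209])+Rot.from_euler('y',-12,degrees=True).apply([x,y,-z]))
print('pred plate top/bottom low edge',[[proj(c,cast(.03,s*.022,z)).round(1).tolist() for s in(-1,1)] for z in (.008,0)])
for s in(0,.005):
    P,Rf=target([.5195,.2436,.0848],25,13.3,-s,(0,0,0));print('face low',[proj(c,P+Rf.apply([.042,q*.03,0])).round(1).tolist() for q in(-1,1)])
for x in(290,300,310,340,350,358):
    d=np.diff(g[150:230,x]);print(x,[(150+i+.5,int(d[i])) for i in np.where(np.abs(d)>12)[0]])
E
```

```text
22.55 [0.5188213  0.24347092 0.05852727] [-179.98112281   13.03763819 -166.68986019]
gap along n -0.0047 off x,y [-0.0001  0.    ] rot err deg [-0.02  0.04  0.01]
F normal 8.018196124383449 F face xy [ 1.8 -0.5] M about base (face x,y,z) [-0.06  1.82 -0.01] 30.0029718875885 0.013677208592106437
pred plate top/bottom low edge [[[282.6, 200.8], [362.4, 200.8]], [[284.3, 199.7], [360.7, 199.7]]]
face low [[268.8, 178.9], [376.1, 178.9]]
face low [[270.2, 178.8], [374.7, 178.8]]
290 [(np.float64(173.5), -16), (np.float64(174.5), -59), (np.float64(175.5), -23), (np.float64(176.5), 14), (np.float64(177.5), 32), (np.float64(178.5), 43), (np.float64(179.5), 23), (np.float64(199.5), -39), (np.float64(200.5), 14), (np.float64(201.5), 27), (np.float64(209.5), -20), (np.float64(210.5), -38), (np.float64(213.5), 54), (np.float64(214.5), 14)]
300 [(np.float64(173.5), -16), (np.float64(174.5), -57), (np.float64(175.5), -24), (np.float64(177.5), 37), (np.float64(178.5), 42), (np.float64(179.5), 20), (np.float64(199.5), -38), (np.float64(200.5), 13), (np.float64(201.5), 26)]
310 [(np.float64(173.5), 
[... 210 characters left out ...]
340 [(np.float64(173.5), -33), (np.float64(174.5), -53), (np.float64(177.5), 41), (np.float64(178.5), 40), (np.float64(179.5), 16), (np.float64(199.5), -37), (np.float64(200.5), 15), (np.float64(201.5), 25)]
350 [(np.float64(173.5), -32), (np.float64(174.5), -55), (np.float64(177.5), 46), (np.float64(178.5), 41), (np.float64(179.5), 16), (np.float64(199.5), -37), (np.float64(200.5), 16), (np.float64(201.5), 26), (np.float64(207.5), -40), (np.float64(208.5), -85), (np.float64(214.5), 38), (np.float64(215.5), 81)]
358 [(np.float64(173.5), -32), (np.float64(174.5), -53), (np.float64(177.5), 51), (np.float64(178.5), 40), (np.float64(179.5), 13), (np.float64(199.5), -41), (np.float64(201.5), 29)]
```

Sunk about 5 mm by both force (about 9.5 N) and geometry. To check that it's flush, I'll pitch the tool slightly each way about the base and compare moments.

Call:
carry_out --pt "0.0001 0 0 0 0.005 0" --pt "0.0002 0 -0.0001 0 0.01 0" --pt "0.0002 0 -0.0001 0 0.01 0" --pt "0.0002 0 -0.0001 0 0.01 0"

```text
clock: 23.1
tool_pos: [0.5186, 0.2434, 0.0586]
orientation: [-180.0, 12.5, -166.7]
force: [-3.9, -0.4, 6.1]
opening: 0.0137
gripper_force: 30.0
```

```bash
python3 st.py
```

```text
23.1 [0.51858911 0.24342066 0.05858136] [-179.98135435   12.46220437 -166.69228911]
gap along n -0.0045 off x,y [0.0001 0.    ] rot err deg [-0.02 -0.54  0.01]
F normal 7.125442077325825 F face xy [1.  0.5] M about base (face x,y,z) [-0.09  1.83  0.03] 30.002474784851074 0.013742904223229007
```

Call:
carry_out --pt "-0.0002 0 0.0001 0 -0.01 0" --pt "-0.0003 0 0.0002 0 -0.015 0" --pt "-0.0004 0 0.0002 0 -0.02 0" --pt "-0.0004 0 0.0002 0 -0.02 0" --pt "-0.0004 0 0.0002 0 -0.02 0"

```text
clock: 23.72
tool_pos: [0.5191, 0.2436, 0.0586]
orientation: [-180.0, 13.6, -166.7]
force: [-3.1, -1.0, 7.1]
opening: 0.0138
gripper_force: 30.0
```

```bash
python3 st.py
```

```text
23.725 [0.51912971 0.24355361 0.0585802 ] [-179.98408699   13.62126138 -166.69252498]
gap along n -0.0047 off x,y [-0.0004  0.    ] rot err deg [-0.01  0.62  0.01]
F normal 7.849139778697221 F face xy [-0.  -0.3] M about base (face x,y,z) [-0.02  1.81 -0.02] 30.00369429588318 0.013819741758432237
```

Wiggling ±0.6° barely changes the load, so the plate stays seated within the measuring error. I'll return to the measured tilt, settle, and check the stage and bystanders numerically.

Call:
carry_out --pt "0.0001 0 0 0 0.005 0" --pt "0.0002 0 -0.0001 0 0.01 0" --pt "0.0002 0 -0.0001 0 0.01 0" --pt "0.0002 0 -0.0001 0 0.01 0" --pt "0.0002 0 -0.0001 0 0.01 0"

```text
clock: 24.35
tool_pos: [0.5188, 0.2435, 0.0585]
orientation: [-180.0, 13.0, -166.7]
force: [-4.8, -0.6, 7.3]
opening: 0.014
gripper_force: 30.0
```

```bash
python3 st.py; python3 - <<'E'
from h import *
w,_=snap('wrist','w11');a=cv2.imread('pics/w10.png')[:,:,2].astype(int);b=cv2.imread('pics/w11.png')[:,:,2].astype(int)
for x in(300,350):print([(150+i+.5,int(np.diff(b[150:230,x])[i])) for i in np.where(np.abs(np.diff(b[150:230,x]))>30)[0]])
for y in(185,192):
    d=np.diff(b[y,250:400]);print(y,[(250+i+.5,int(d[i])) for i in np.where(np.abs(d)>25)[0]])
# bystanders: compare scene before/after
s=snap('scene','s11')[0][:,:,::-1].astype(int);s0=cv2.imread('pics/s0.png').astype(int)
d=(np.abs(s-s0).max(2)>60).astype(np.uint8);d=cv2.morphologyEx(d,cv2.MORPH_OPEN,np.ones((3,3)))
n,_,st,_=cv2.connectedComponentsWithStats(d);print([x.tolist() for x in st[1:] if x[4]>25])
E
```

```text
24.35 [0.51882032 0.24347174 0.05853495] [-179.98204348   13.03823874 -166.69121115]
gap along n -0.0046 off x,y [-0.0001  0.    ] rot err deg [-0.02  0.04  0.01]
F normal 8.63925435253209 F face xy [1.3 0.5] M about base (face x,y,z) [-0.11  1.81 -0.01] 30.002833306789398 0.013950557403782794
[(np.float64(174.5), -58), (np.float64(177.5), 35), (np.float64(178.5), 43), (np.float64(199.5), -38)]
[(np.float64(173.5), -32), (np.float64(174.5), -55), (np.float64(177.5), 46), (np.float64(178.5), 40), (np.float64(199.5), -37), (np.float64(207.5), -40), (np.float64(208.5), -85), (np.float64(214.5), 39), (np.float64(215.5), 81)]
185 [(np.float64(253.5), 75), (np.float64(254.5), 50), (np.float64(269.5), -56), (np.float64(270.5), 37), (np.float64(271.5), 44), (np.float64(373.5), -46), (np.float64(375.5), 32), (np.float64(390.5), -30), (np.float64(391.5), -61)]
192 [(np.float64(254.5), 71), (np.float64(255.5), 54), (np.float64(263.5), -43), (np.float64(264.5), -58), (np.float64(270.5), 64), (np.float64(271.5), 44), (np.float64(373.5), -51), (np.float64(374.5), -49), (np.float64(381.5), 62), (np.float64(382.5), 34), (np.float64(390.5), -48), (np.float64(391.5), -49)]
[[486, 0, 10, 11, 71], [484, 0, 28, 78, 1328], [572, 0, 42, 48, 906], [551, 4, 5, 6, 27], [435, 23, 47, 59, 340], [318, 59, 17, 26, 227], [541, 72, 10, 6, 53], [478, 79, 85, 84, 3560], [297, 81, 230, 175, 11026], [598, 80, 42, 99, 1816], [348, 91, 37, 29, 517], [455, 111, 19, 33, 364], [344, 117, 20, 6, 86], [383, 116, 23, 12, 122], [367, 119, 13, 10, 86], [377, 128, 12, 9, 77], [399, 135, 15, 15, 161], [527, 178, 8, 17, 76], [347, 181, 11, 3, 33], [342, 186, 20, 10, 144], [317, 201, 8, 14, 56], [605, 210, 6, 7, 36], [282, 226, 35, 27, 546], [562, 231, 78, 72, 3554]]
```

The face edges haven't moved and sit where predicted, so the tilt is unchanged. The picture differences are only the arm, the emptied mould and the stage with the casting. The force gives about 5 mm sunk. Handing in.

```bash
python3 -c "
from plant import workorder
print(workorder.close_job())"
```

```text
the job is handed in; nothing more can be done
None
```

The job is handed in: the casting is still gripped and pressed about 5 mm (half travel) onto the middle of the stage face, with the tilt unchanged and the other things where they were. Flushness rests on the measured 25.0° tilt (good to about half a degree); on the way I set the casting back in the mould once to regrip it 12° pitched, because a straight grip could not reach.

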